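# Load the scratch tester and draw it to its click stop

## Robot

A 6-joint arm with a two-finger parallel gripper is mounted at the origin on the work surface. World frame = base frame: x ahead of the robot, y to its left, z up, the work surface at z = 0. Lengths are in m, angles in rad, forces in N, time in s.
With the tool pointing down it reaches from about 0.375 to 0.975 m from the base axis. Payload 3.8 kg.
Tool frame: the origin (TCP) lies on the centre line of the jaws, within the pads' length; the fingertips stand 25 mm ahead of it and the grasp point (between the pads) lies 6 mm ahead of it; y points along the fingers, z is the direction in which the jaws open and shut, and the axes are right-handed (so a half turn about y gives the same grasp; the last joint's range is limited). The gripper opens to 85 mm and grips with 20 to 120 N. Pads are 22 mm wide; open, the fingers measure 114 mm over their backs; the gripper's body (76 mm by 85 mm) begins 54 mm behind the grasp point. The pads swing forward as they close: fully open they stand 13 mm farther back than shut.
Start: joints at [-1.325, 0.264, 1.604, -0, 1.274, -0.037], TCP at [0.188, -0.648, 0.234] pointing down, gripper open.
Joint ranges: [-2.63, 2.63], [-0.94, 2.18], [0.31, 2.57], [-1.31, 4.45], [0, 2.66], [-2.55, 2.55]. Speed limits (rad/s): [2.57, 2.57, 3.14, 3.14, 3.14, 3.14].

## Interface

Orientations are given as a rotation vector (axis times angle).
In Python, from workcell import bot gives the robot as it stands.
- The arm moves only by the shell command python3 -m jog 'ROWS' [FORCE]. ROWS is JSON, a list of rows, each a list of 5 numbers: the shift along the world's x, y, z in mm, then the turn about the world's z in degrees, then the finger opening in mm, from 0 to 85.4. A call has exactly 10 rows; each row is the pose to reach, as a shift and turn from the pose commanded when the call began; what a row does not reach only later rows make up. A row lasts 1/8 s, in which the tool goes at most 62.5 mm and 10.7 degrees, less where a joint would pass 70% of its speed; a pose out of reach is approached as far as the arm can. A call with a gripper value outside its range is refused whole. The fingers move at their own pace and stop on an object; FORCE is the grip in N (left out, the last holds). Time passes only in rows, so rows that repeat a pose let the fingers close, or fill a call up. It gives the time, the measured TCP pose, the force and the opening at its end, in the units of the state.
- bot.read_state(): the state, without advancing time (a new reading comes with each control period).
- bot.read_camera(name): name is "scene" or "top" or "wrist"; returns a dict with "pixels" (384x512x3 uint8, red, green, blue), "fx", "fy", "cx", "cy" (pixels), "R" (3x3) and "t" (3): a world point X has camera coordinates R X + t. Camera axes: x right, y down, z forward; pixel columns grow to the right and rows downward; lengths in m; the calibration is good to about 2 mm. The wrist camera is an equidistant fisheye: a pixel r from the principal point sees the ray r / f radians off the axis. A picture is of the moment at which its call begins. There is no depth.
- bot.finish_job(): hands the job in, once; it reports no verdict.
The state is a dict: "time": time; "q": joint angles; "joint_vel": joint speeds; "joint_torque": joint torques, N m; "tool_pos": TCP position; "tcp_rot": TCP orientation; "wrist_force": force on the tool from outside, world axes, zero at the start; "torque": the same for the moment, N m; "width": opening from 0.0 (shut) to 1.0 (fully open).
Only numpy, scipy, OpenCV 4.12 (cv2) and the standard library are available. Lean on these libraries where they do the work, as an engineer would, in place of code of your own. Each camera call takes 0.05 s, during which the arm holds its last target.

## Task

Set up the manual scratch tester: thread the large brass ring weight and then the medium one down the carriage's spindle, each fully home, and leave the small weight, the yellow cup and the loupe where they are. Then take the carriage's upright black grip between the fingers and draw the carriage along its rods until its spring ball clicks into the notch of the index bar, without running on past it. Finish holding: keep the grip in the fingers, with the carriage standing still in the notch.

Things in the scene. Friction and masses are not known exactly. Their poses are not given: they have to be found in the camera images.
- weight_large: Loose brass ring weight, outside 50 mm, plain bore 12 mm, 12 mm thick, 190 g. Lies flat on the weight tray (its top felt surface is 12 mm above the bench) in one of three places in a row; which of the three weights is in which place varies. Origin: centre of its underside; z up through the bore.
- weight_medium: Loose brass ring weight, outside 40 mm, bore 12 mm, 10 mm thick, 100 g, on the same tray. Origin: centre of its underside; z up through the bore.
- weight_small: Loose brass ring weight, outside 32 mm, bore 12 mm, 8 mm thick, 50 g, on the same tray; not needed, to be left alone. Origin: centre of its underside.
- weight_tray: Fixed wooden tray with green felt top, 240 x 100 mm, 12 mm high; the three weights lie along its long middle line (its x axis), about 75 mm apart. Origin: centre of its underside; x along its length.
- tester: Fixed manual scratch tester: teal base plate 390 x 200 mm (top 28 mm above the bench) with two grey end blocks (tops at 78 mm) carrying two steel guide rods; a white plastic plaque lies clamped under the carriage. Origin: centre of the underside, on the bench. Its +x axis runs along the rods in the direction of the draw; +y is away from the index bar.
- carriage: Aluminium carriage (deck 130 x 100 mm, its top 78 mm above the bench) that slides 170 mm along tester +x. Origin: middle of its length, 46 mm above the bench; x is the draw direction. It drags with about 2 to 3 N and stays where it is left. Its spring ball rides on the index bar: within about 4 mm of the notch it pulls the carriage in, then resists leaving with some 6 to 9 N above the drag.
- seat (a point): Centre of the top of the carriage's dark steel weight pan (44 mm across, 82 mm above the bench), at the foot of the spindle. The spindle stands up from here: steel, 9 mm across, 48 mm tall, the last 6 mm tapered. A weight is fully home when it lies flat on the pan, or flat on the weight below.
- spindle_tip (a point): Top of the spindle, 48 mm above the pan (130 mm above the bench), on its axis.
- grip (a point): Middle of the carriage's upright black grip, 110 mm above the bench, on its axis: a round post 18 mm across that stands 48 mm tall on the deck (top 126 mm above the bench), with a 26 mm collar at its lowest 4 mm, 90 mm ahead (tester +x) of the spindle. Fixed to the carriage.
- carriage_mark (a point): Point on the carriage at the ball, level with the red line across the carriage's deck; moves with the carriage. In the tester's x direction it lies 50 mm behind the grip and 40 mm ahead of the spindle.
- notch (a point): Mouth of the V notch (9 mm wide, 4.5 mm deep) in the steel index bar, a bar 230 mm long and 16 mm wide along the side of the tester, its top 70 mm above the bench (two black thumbscrews reach 78 mm); a red line on the bar's top marks the notch. Its x axis is the tester's. The carriage is seated when carriage_mark is beside this point: equal tester x. The bar's place along the tester varies.
- cup: Small yellow plastic cup, 52 mm across, 45 mm high, standing on the bench; to be left alone. Origin: centre of its underside.
- loupe: Silver measuring loupe, 40 mm across, 40 mm high, standing on the bench; to be left alone. Origin: centre of its underside.
There are look-alikes about, which are no part of the job. What is shaped like the weight_large but green or orange is not meant.

How it is judged:
By the outcome, as a careful person would: the job done as asked, in the order asked, and still so for the second after the job is handed in, while the arm keeps its last pose, push and grip.
It also fails if it takes over 72 s, if anything falls off the work surface, if the arm or the gripper's body presses on something with over 40 N, if the wrist force passes 120 N, or if a joint passes its speed limit or range.

## Working session

There is one attempt and no reset: what is moved stays moved. The work goes in short steps, Python scripts to look and compute and a shell command to move; the robot and the scene stay as the last step left them, time stands still between calls to the robot, and variables do not carry over. Pictures are saved under pics/ and viewed, and the job is handed in when it is done.

```bash
mkdir -p pics; ls
python3 - <<'E'
from workcell import bot
import cv2,pickle
s=bot.read_state();print(s)
for n in ["scene","top","wrist"]:
    c=bot.read_camera(n);cv2.imwrite(f"pics/{n}0.png",c["pixels"][:,:,::-1]);pickle.dump(c,open(f"{n}0.pkl","wb"))
    print(n,c["fx"],c["fy"],c["cx"],c["cy"],c["R"],c["t"])
E
```

```text
pics
{'time': 0.0, 'q': array([-1.32491705e+00,  2.64802400e-01,  1.60539224e+00,  4.38657330e-05,
        1.27368723e+00, -3.69023913e-02]), 'joint_vel': array([ 0.0009012 ,  0.00131155, -0.00050297,  0.00091819,  0.00076179,
       -0.00094548]), 'joint_torque': array([-2.90035765e-03, -5.15117240e+01, -3.67313576e+01, -5.05934568e-04,
        1.29573929e-02,  4.94125743e-06]), 'tool_pos': array([ 0.18817645, -0.64747874,  0.23241898]), 'tcp_rot': array([-0.29482602,  2.07230402, -2.06753474]), 'wrist_force': array([-0.29569741,  0.52762006, -0.57710692]), 'torque': array([ 0.00826536, -0.00229733, -0.00515649]), 'width': 0.9949224671320721}
scene 424.7920831740081 424.7920831740081 256.34559466779655 192.75101742059857 [[-0.49258516  0.87022962  0.00776329]
 [ 0.63275919  0.36426318 -0.68332141]
 [-0.59747441 -0.33168169 -0.73007642]] [ 0.23809969 -0.24465086  1.80192437]
top 435.0900934429805 435.0900934429805 249.05469474022556 189.7956287629027 [[-0.02971488 -0.99928773  0.02326077]
 [-0.98682904  0.02562646 -0.15972391]
 [ 0.15901405 -0.02770059 -0.98688764]] [-0.01499037  0.47958609  1.1779597 ]
wrist 297.3186396354542 297.3186396354542 255.0040311747982 192.19302407742617 [[ 0.27977931 -0.96006377 -0.00104418]
 [-0.91944377 -0.26825463  0.28751107]
 [-0.27630907 -0.07947958 -0.95777675]] [-0.67447605 -0.03709914  0.3775654 ]
```

View pics/scene0.png

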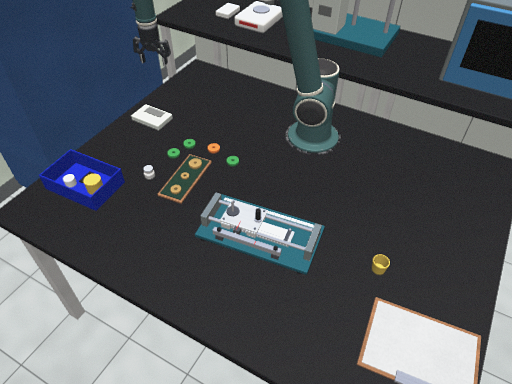

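View pics/top0.png

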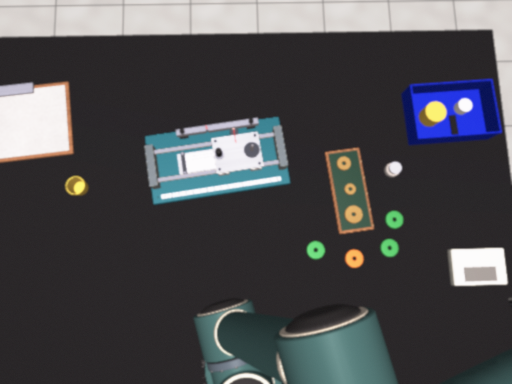

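View pics/wrist0.png

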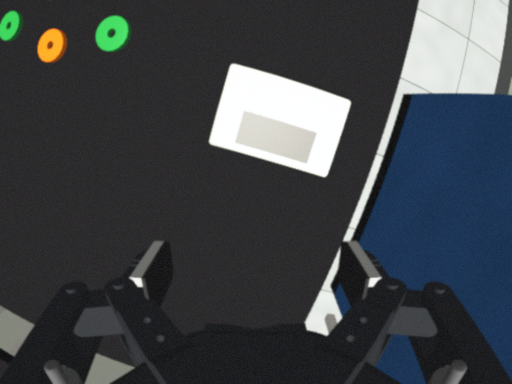

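Top view: the tray's three brass rings are at about (344,163), (350,189) and (354,214). Green rings at (316,250), (390,247), (395,219) and an orange ring at (354,258) are look-alikes. I'll crop and measure.

```bash
cat > h.py <<'E'
import numpy as np,cv2,pickle
def ray(c,u,v):
    d=np.array([(u-c["cx"])/c["fx"],(v-c["cy"])/c["fy"],1.0]); R=np.array(c["R"]);t=np.array(c["t"])
    return -R.T@t, R.T@d
def rayf(c,u,v):
    x=(u-c["cx"])/c["fx"];y=(v-c["cy"])/c["fy"];r=np.hypot(x,y)
    d=np.array([x/r*np.sin(r),y/r*np.sin(r),np.cos(r)]) if r>0 else np.array([0,0,1.])
    R=np.array(c["R"]);t=np.array(c["t"]);return -R.T@t,R.T@d
def onz(o,d,z): return o+d*(z-o[2])/d[2]
def proj(c,X):
    p=np.array(c["R"])@np.array(X)+c["t"];return c["fx"]*p[0]/p[2]+c["cx"],c["fy"]*p[1]/p[2]+c["cy"]
def projf(c,X):
    p=np.array(c["R"])@np.array(X)+c["t"];rr=np.hypot(p[0],p[1]);th=np.arctan2(rr,p[2]);return c["fx"]*th*p[0]/rr+c["cx"],c["fy"]*th*p[1]/rr+c["cy"]
E
python3 - <<'E'
from h import *
c=pickle.load(open("top0.pkl","rb"));im=c["pixels"][:,:,::-1]
a=cv2.resize(im[110:270,290:420],None,fx=4.5,fy=3.7,interpolation=cv2.INTER_CUBIC);cv2.imwrite("pics/topA.png",cv2.resize(im[135:270,300:420],None,fx=4.4,fy=4.4,interpolation=cv2.INTER_CUBIC))
cv2.imwrite("pics/topB.png",cv2.resize(im[110:210,140:295],None,fx=5,fy=5,interpolation=cv2.INTER_CUBIC))
hsv=cv2.cvtColor(np.ascontiguousarray(im),cv2.COLOR_BGR2HSV)
m=cv2.inRange(hsv,(12,90,110),(26,255,255)); m[:, :320]=0;m[:145]=0;m[235:]=0
n,l,st,ce=cv2.connectedComponentsWithStats(m)
for i in range(1,n):
    if st[i,4]>15: print(st[i],ce[i],onz(*ray(c,*ce[i]),0.022))
E
```

```text
[327 148  47  85 355] [351.45352113 190.28732394] [ 0.47267885 -0.32065668  0.022     ]
[337 156  14  15 162] [343.4691358  162.88888889] [ 0.55305515 -0.30293864  0.022     ]
[344 183  12  12 110] [349.57272727 188.57272727] [ 0.4777651  -0.31559718  0.022     ]
[344 205  19  19 266] [353.09774436 213.84586466] [ 0.40522274 -0.32077519  0.022     ]
```

View pics/topA.png

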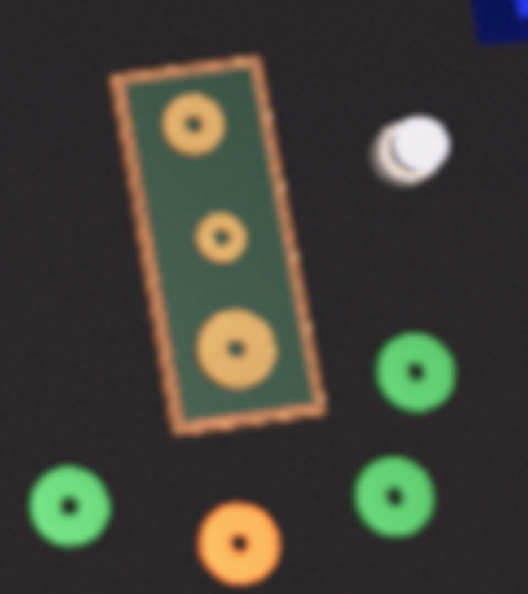

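View pics/topB.png

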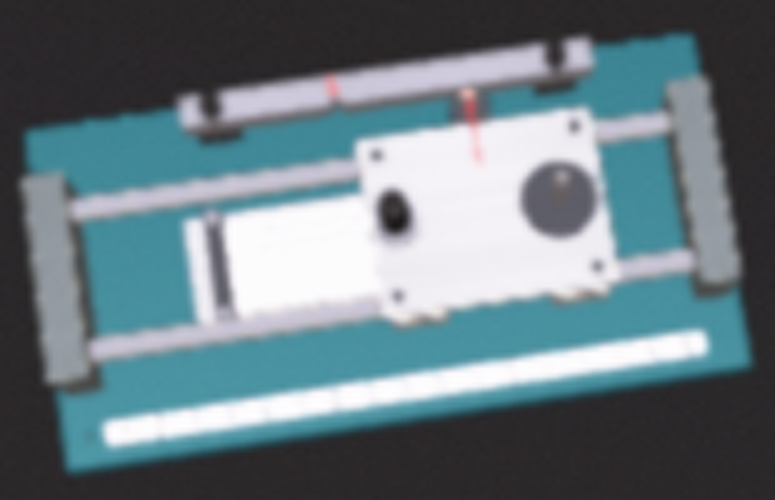

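Run:
```python
from h import *
from scipy.spatial.transform import Rotation as Ro
from workcell import bot
s=bot.read_state();M=Ro.from_rotvec(s["tcp_rot"]).as_matrix();print(M.round(3))
c=pickle.load(open("top0.pkl","rb"));sc=pickle.load(open("scene0.pkl","rb"))
P=lambda u,v,z:onz(*ray(c,140+u/5-.4,110+v/5-.4),z)
print("pan",P(558,199,.082),"tip",P(563,175,.130))
print("deckmark",P(470,97,.078),P(478,160,.078),"barmark",P(331,76,.070),P(336,100,.070))
print("bar ends",P(180,115,.07),P(592,60,.07))
g=P(394,195,.126);print("grip top",g)
im=c["pixels"][:,:,::-1]
# deck holes
for u,v in[(377,156),(575,127),(398,296),(598,266)]:print("screw",P(u,v,.078))
hsv=cv2.cvtColor(np.ascontiguousarray(im),cv2.COLOR_BGR2HSV)
m=((hsv[:,:,2]>50)&(hsv[:,:,2]<110)&(hsv[:,:,1]<60)).astype(np.uint8);m[:140]=0;m[162:]=0;m[:,:240]=0;m[:,262:]=0
n,l,st,ce=cv2.connectedComponentsWithStats(m)
for i in range(1,n):
    if st[i,4]>10:print("pan",st[i],ce[i],onz(*ray(c,*ce[i]),.082))
for z,X in[("pan",P(558,199,.082)),("grip",g)]:print(z,proj(sc,X))
for X in[(0.405,-.321,.024),(.553,-.303,.022)]:print(proj(sc,X))
i2=sc["pixels"][:,:,::-1]
cv2.imwrite("pics/sA.png",cv2.resize(i2[140:275,150:330],None,fx=4.4,fy=4.4,interpolation=cv2.INTER_CUBIC))
```

```text
[[-0.96  -0.     0.279]
 [-0.279  0.002 -0.96 ]
 [-0.    -1.    -0.002]]
pan [ 0.58381314 -0.03632867  0.082     ] tip [ 0.58435014 -0.03762454  0.13      ]
deckmark [0.64398687 0.01043021 0.078     ] [0.60795682 0.00689473 0.078     ] barmark [0.66031722 0.08751617 0.07      ] [0.64640674 0.08493543 0.07      ]
bar ends [0.63974064 0.17133099 0.07      ] [ 0.66635541 -0.05821405  0.07      ]
grip top [0.57668109 0.05143481 0.126     ]
screw [0.61151733 0.06234743 0.078     ]
screw [ 0.62550856 -0.04711306  0.078     ]
screw [0.5326289 0.0522928 0.078    ]
screw [ 0.54666542 -0.05719715  0.078     ]
pan [246 144  12  12 105] [251.28571429 150.14285714] [ 0.58171798 -0.03649946  0.082     ]
pan (np.float64(232.02546309658743), np.float64(209.52655371072012))
grip (np.float64(256.2742092396197), np.float64(209.41309559772537))
(np.float64(194.37335633858086), np.float64(161.3954062090092))
(np.float64(175.04089376777722), np.float64(187.25264180133928))
```

View pics/sA.png

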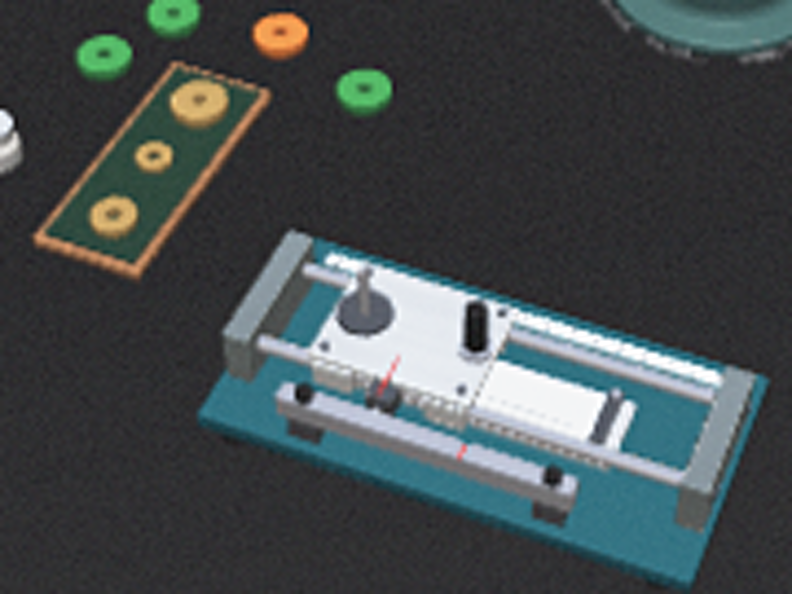

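Choices: the large weight is the biggest brass ring on the tray, at top (353,214). The medium is the brass ring at (343,163). The small one between them at (350,189) stays, and the green and orange rings are off the tray. The tester's x axis points along about 97° in world, parallel to the tray's short side, so one jaw angle serves for everything. Next I hover over the large weight.

```bash
python3 -m jog '[[35,50,-10,-3,85],[70,100,-20,-6,85],[105,155,-35,-9,85],[140,210,-50,-9,85],[175,265,-70,-9,85],[205,310,-90,-9,85],[217,327,-102,-9,85],[217,327,-102,-9,85],[217,327,-102,-9,70],[217,327,-102,-9,70]]' 40
python3 - <<'E'
from h import *
from workcell import bot
s=bot.read_state();print(s["tool_pos"],s["width"])
for n in ["wrist","top"]:
    c=bot.read_camera(n);cv2.imwrite(f"pics/{n}1.png",c["pixels"][:,:,::-1]);pickle.dump(c,open(f"{n}1.pkl","wb"))
E
```

```text
time: 1.4
tool_pos: [0.4053, -0.3226, 0.1326]
tcp_rot: [-0.133, 2.155, -2.158]
wrist_force: [0.1, 0.8, -0.6]
width: 0.818
[ 0.40528415 -0.3226009   0.1326028 ] 0.8183795113237584
```

View pics/wrist1.png

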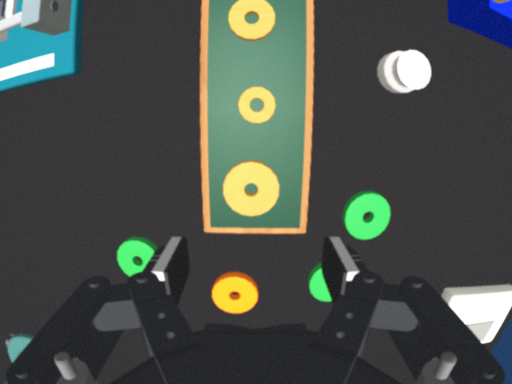

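```bash
cat >> h.py <<'E'
def blobs(c,lo,hi,z,fish=True,minA=60):
    im=np.ascontiguousarray(c["pixels"][:,:,::-1]);hsv=cv2.cvtColor(im,cv2.COLOR_BGR2HSV)
    m=cv2.inRange(hsv,lo,hi);cs,_=cv2.findContours(m,cv2.RETR_EXTERNAL,cv2.CHAIN_APPROX_NONE)
    for k in cs:
        if cv2.contourArea(k)<minA:continue
        pts=np.array([onz(*(rayf if fish else ray)(c,*p[0]),z)[:2] for p in k]).astype(np.float32)
        (x,y),r=cv2.minEnclosingCircle(pts);px=k.mean(0)[0]
        f=cv2.fitEllipse(pts*1000) if len(pts)>5 else None
        print("px",px.round(),"xy",(x*1000).__round__(1),(y*1000).__round__(1),"r",round(r*1000,1),"ell",np.round(f[0],1),np.round(f[1],1))
E
python3 - <<'E'
from h import *
c=pickle.load(open("wrist1.pkl","rb"))
for z in(.024,.022):print(z);blobs(c,(16,90,140),(28,255,255),z)
c=pickle.load(open("top0.pkl","rb"));print("top")
blobs(c,(45,100,100),(80,255,255),.012,False)
E
```

```text
0.024
px [234. 294.] xy 293.5 -315.9 r 23.6 ell [ 293.5 -316. ] [45.7 45.8]
px [286. 230.] xy 372.8 -354.9 r 14.8 ell [ 372.5 -355.8] [ 4.3 30.2]
px [251. 188.] xy 407.4 -319.1 r 25.5 ell [ 407.5 -319.2] [48.8 49.9]
px [256. 105.] xy 479.3 -315.2 r 15.5 ell [ 479.4 -315.1] [29.9 30.2]
px [215. 178.] xy 429.7 -303.5 r 69.2 ell [ 359.  -282.9] [49.5 52.1]
px [307. 115.] xy 478.7 -358.7 r 99.3 ell [ 486.3 -357.2] [  5.  234.6]
px [251.  19.] xy 553.0 -301.7 r 20.0 ell [ 552.3 -301.7] [37.2 39.1]
0.022
px [234. 294.] xy 292.0 -315.9 r 23.7 ell [ 292. -316.] [46.1 46.1]
px [286. 230.] xy 372.0 -355.2 r 14.9 ell [ 371.6 -356.1] [ 4.4 30.4]
px [251. 188.] xy 406.8 -319.1 r 25.7 ell [ 406.9 -319.3] [49.2 50.3]
px [256. 105.] xy 479.3 -315.2 r 15.6 ell [ 479.4 -315.1] [30.2 30.5]
px [215. 178.] xy 429.3 -303.5 r 69.7 ell [ 358.  -282.7] [49.9 52.5]
px [307. 115.] xy 478.7 -359.1 r 100.1 ell [ 486.4 -357.6] [  5.  236.5]
px [251.  19.] xy 553.6 -301.6 r 20.1 ell [ 552.9 -301.6] [37.5 39.4]
top
px [315. 250.] xy 308.3 -209.6 r 26.3 ell [ 308.3 -209.7] [49.7 50.9]
px [389. 248.] xy 308.4 -419.4 r 26.4 ell [ 308.3 -419.2] [49.3 51.1]
px [394. 219.] xy 388.0 -439.8 r 26.4 ell [ 387.8 -439.7] [50.2 51. ]
```

Run:
```python
from h import *
from scipy.spatial.transform import Rotation as Ro
c=pickle.load(open("wrist1.pkl","rb"))
im=c["pixels"][:,:,::-1];cv2.imwrite("pics/tips.png",cv2.resize(im[225:315,110:390],None,fx=2.8,fy=2.8,interpolation=cv2.INTER_CUBIC))
M=Ro.from_rotvec([-0.133,2.155,-2.158]).as_matrix();T=np.array([.40528,-.3226,.1326])
for u,v in[(160,290),(183,238),(170,238),(354,290),(328,238),(342,238)]:
    o,d=rayf(c,u,v);o=M.T@(o-T);d=M.T@d
    for j in(.035,.042):
        k=(np.sign(d[2])*j-o[2])/d[2];print(u,v,j,(o+k*d).round(4))
```

```text
160 290 0.035 [-0.0093 -0.0511 -0.035 ]
160 290 0.042 [ 0.0035 -0.0337 -0.042 ]
183 238 0.035 [-0.0112 -0.0096 -0.035 ]
183 238 0.042 [ 0.0012  0.0162 -0.042 ]
170 238 0.035 [-0.0211 -0.0303 -0.035 ]
170 238 0.042 [-0.0106 -0.0087 -0.042 ]
354 290 0.035 [-0.013  -0.0565  0.035 ]
354 290 0.042 [-0.0008 -0.0399  0.042 ]
328 238 0.035 [-0.0133 -0.0139  0.035 ]
328 238 0.042 [-0.0012  0.0113  0.042 ]
342 238 0.035 [-0.0233 -0.0349  0.035 ]
342 238 0.042 [-0.0132 -0.014   0.042 ]
```

View pics/tips.png

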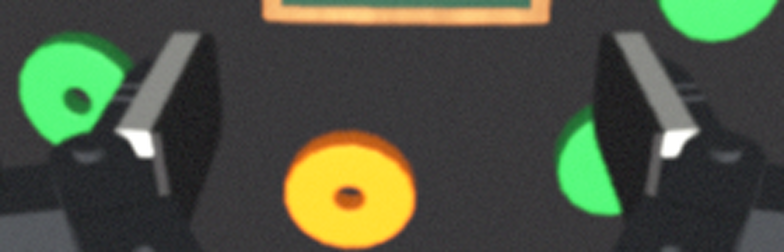

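```bash
python3 -m jog '[[1.5,2.5,-25,0,62],[1.5,2.5,-50,0,62],[1.5,2.5,-75,0,62],[1.5,2.5,-85,0,62],[1.5,2.5,-92,0,62],[1.5,2.5,-92,0,62],[1.5,2.5,-92,0,62],[1.5,2.5,-92,0,55],[1.5,2.5,-92,0,54],[1.5,2.5,-92,0,54]]' 40
python3 - <<'E'
from h import *
from workcell import bot
for n in ["wrist","scene"]:
    c=bot.read_camera(n);cv2.imwrite(f"pics/{n}2.png",c["pixels"][:,:,::-1]);pickle.dump(c,open(f"{n}2.pkl","wb"))
i=cv2.imread("pics/scene2.png");cv2.imwrite("pics/s2.png",cv2.resize(i[120:220,140:260],None,fx=5,fy=5,interpolation=cv2.INTER_CUBIC))
E
```

```text
time: 2.75
tool_pos: [0.407, -0.3187, 0.04]
tcp_rot: [-0.135, 2.156, -2.157]
wrist_force: [0.1, -0.2, 1.0]
width: 0.634
```

View pics/wrist2.png

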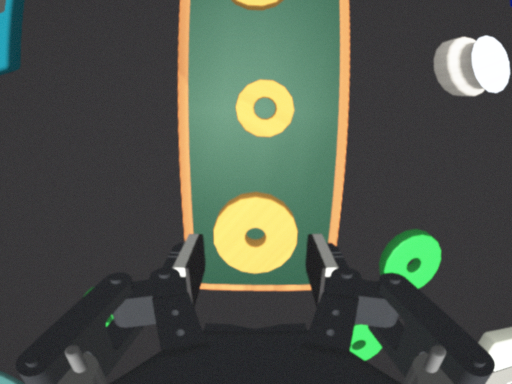

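View pics/s2.png

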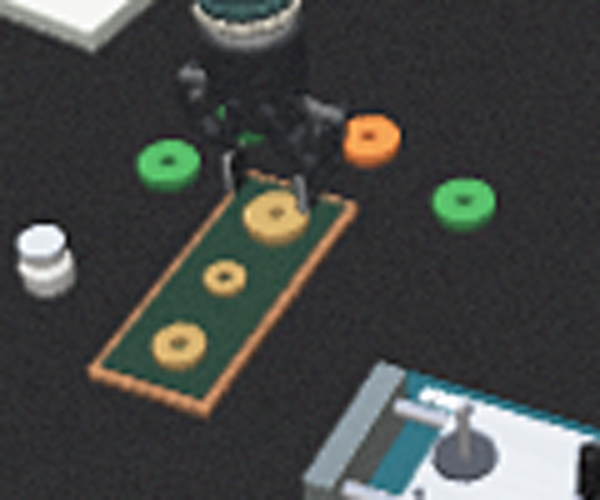

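Run:
```python
from h import *
from scipy.spatial.transform import Rotation as Ro
c=pickle.load(open("wrist2.pkl","rb"))
im=c["pixels"][:,:,::-1];cv2.imwrite("pics/tips2.png",cv2.resize(im[170:310,140:380],None,fx=3.2,fy=3.2,interpolation=cv2.INTER_CUBIC))
M=Ro.from_rotvec([-0.135,2.156,-2.157]).as_matrix();T=np.array([.407,-.3187,.04])
print("cam in tool",M.T@(-np.array(c["R"]).T@c["t"]-T), "axis",M.T@np.array(c["R"]).T[:,2])
for u,v in[(194,235),(203,236),(178,272),(310,236),(336,272)]:
    o,d=rayf(c,u,v);o=M.T@(o-T);d=M.T@d
    k=(-.011-o[0])/d[0];print(u,v,(o+k*d).round(4))
    k=(np.sign(d[2])*.027-o[2])/d[2];print(u,v,(o+k*d).round(4))
blobs(c,(16,90,140),(28,255,255),.024)
```

```text
cam in tool [-0.07352664 -0.13900456  0.00016105] axis [0.28747941 0.95778618 0.00110706]
194 235 [-0.011  -0.0054 -0.0302]
194 235 [-0.0177 -0.0196 -0.027 ]
203 236 [-0.011  -0.0064 -0.0255]
203 236 [-0.0073  0.0016 -0.027 ]
178 272 [-0.011  -0.0406 -0.0302]
178 272 [-0.0175 -0.0509 -0.027 ]
310 236 [-0.011  -0.0064  0.0277]
310 236 [-0.0126 -0.0097  0.027 ]
336 272 [-0.011  -0.0407  0.0324]
336 272 [-0.0216 -0.0573  0.027 ]
px [294. 287.] xy 374.3 -348.1 r 9.7 ell [ 375.3 -347.3] [ 4.  18.1]
px [236. 286.] xy 370.2 -312.2 r 22.9 ell [ 370.9 -309.5] [ 3.9 47.8]
px [255. 233.] xy 408.4 -318.8 r 25.9 ell [ 408.2 -318.9] [48.4 50.9]
px [265. 108.] xy 479.5 -314.9 r 15.4 ell [ 479.4 -314.8] [29.8 29.8]
px [186. 157.] xy 447.8 -275.4 r 43.2 ell [ 447.4 -276.6] [ 3.5 92.2]
px [340. 122.] xy 477.5 -358.7 r 69.6 ell [ 478.1 -356.6] [  4.6 175.6]
px [257.   3.] xy 537.3 -303.5 r 12.6 ell [ 535.2 -303.9] [ 5.  26.3]
```

View pics/tips2.png

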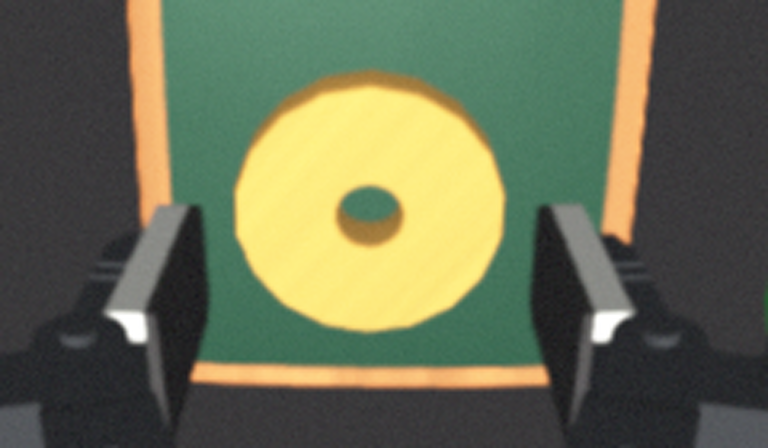

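Run:
```python
from h import *
c=pickle.load(open("scene2.pkl","rb"))
a=np.array([.127,-.992,0]);b=np.array([.992,.127,0]);T=np.array([.407,-.3187,0])
for s in(1,-1):
  for z in(.015,.03,.045):
    p=[np.subtract(proj(c,T+s*.027*a+e*.011*b+[0,0,z]),(140,120))*5 for e in(1,-1)]
    print(s,z,np.round(p))
i=cv2.imread("pics/scene2.png");cv2.imwrite("pics/s2b.png",cv2.resize(i[135:175,170:220],None,fx=14,fy=14,interpolation=cv2.INTER_CUBIC))
```

```text
1 0.015 [[236. 218.]
 [250. 200.]]
1 0.03 [[234. 204.]
 [248. 186.]]
1 0.045 [[232. 189.]
 [246. 171.]]
-1 0.015 [[298. 236.]
 [311. 218.]]
-1 0.03 [[297. 222.]
 [310. 204.]]
-1 0.045 [[295. 208.]
 [308. 190.]]
```

View pics/s2b.png

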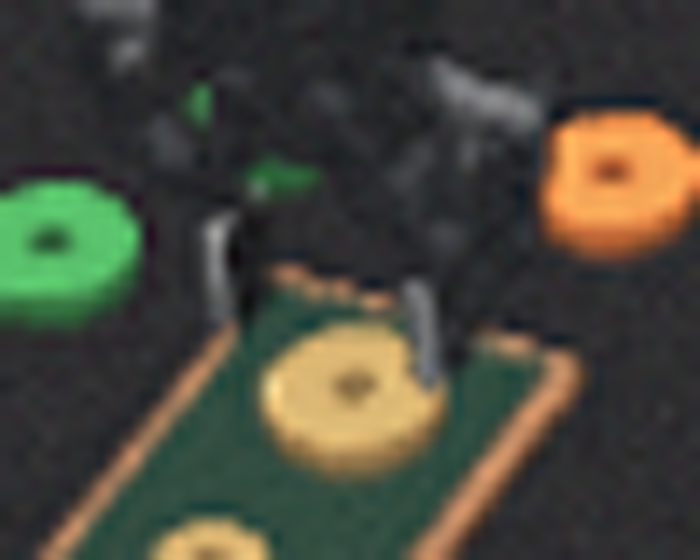

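The wrist and scene views agree that the fingertips are still at z≈0.042, above the ring's top at 0.024. I'll lower in steps and watch the force.

```bash
python3 -m jog '[[-0.5,-0.5,-2,0,58],[-0.5,-0.5,-4,0,58],[-0.5,-0.5,-6,0,58],[-0.5,-0.5,-8,0,58],[-0.5,-0.5,-10,0,58],[-0.5,-0.5,-12,0,58],[-0.5,-0.5,-13,0,58],[-0.5,-0.5,-14,0,58],[-0.5,-0.5,-14,0,58],[-0.5,-0.5,-14,0,58]]' 40
python3 - <<'E'
from h import *
from workcell import bot
for n in ["wrist","scene"]:
    c=bot.read_camera(n);cv2.imwrite(f"pics/{n}3.png",c["pixels"][:,:,::-1]);pickle.dump(c,open(f"{n}3.pkl","wb"))
i=cv2.imread("pics/scene3.png");a=cv2.resize(i[135:175,170:220],None,fx=8,fy=8,interpolation=cv2.INTER_CUBIC)
j=cv2.imread("pics/wrist3.png")[170:330,165:355];j=cv2.resize(j,(380,320))
cv2.imwrite("pics/c3.png",np.hstack([a,j]))
E
```

```text
time: 4.1
tool_pos: [0.4064, -0.3192, 0.0258]
tcp_rot: [-0.136, 2.156, -2.157]
wrist_force: [-0.2, 0.8, 0.2]
width: 0.675
```

View pics/c3.png

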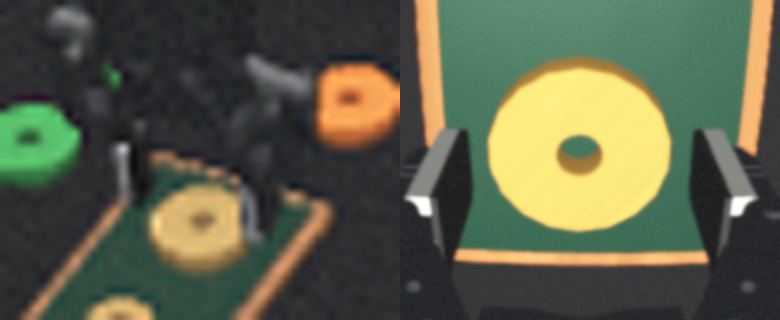

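```bash
python3 -m jog '[[0,0,-2,0,58],[0,0,-4,0,58],[0,0,-6,0,58],[0,0,-7,0,58],[0,0,-8,0,58],[0,0,-8,0,58],[0,0,-8,0,58],[0,0,-8,0,58],[0,0,-8,0,58],[0,0,-8,0,58]]' 40
python3 - <<'E'
from h import *
from scipy.spatial.transform import Rotation as Ro
from workcell import bot
s=bot.read_state()
for n in ["wrist","scene"]:
    c=bot.read_camera(n);cv2.imwrite(f"pics/{n}4.png",c["pixels"][:,:,::-1]);pickle.dump(c,open(f"{n}4.pkl","wb"))
i=cv2.imread("pics/scene4.png");a=cv2.resize(i[135:175,170:220],None,fx=8,fy=8,interpolation=cv2.INTER_CUBIC)
j=cv2.imread("pics/wrist4.png")[170:330,165:355];j=cv2.resize(j,(380,320))
cv2.imwrite("pics/c4.png",np.hstack([a,j]))
E
```

```text
time: 5.45
tool_pos: [0.4064, -0.3192, 0.0178]
tcp_rot: [-0.136, 2.156, -2.156]
wrist_force: [0.4, 0.3, -0.7]
width: 0.681
```

View pics/c4.png

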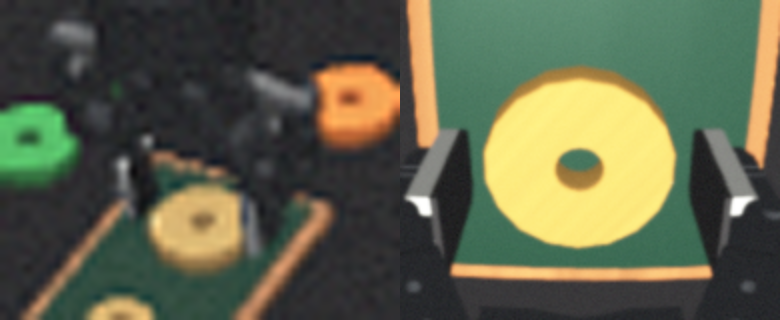

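```bash
python3 -m jog '[[0,0,-2,0,58],[0,0,-4,0,58],[0,0,-5,0,58],[0,0,-6,0,58],[0,0,-6,0,58],[0,0,-6,0,45],[0,0,-6,0,40],[0,0,-6,0,40],[0,0,-6,0,40],[0,0,-6,0,40]]' 50
python3 - <<'E'
from h import *
from workcell import bot
s=bot.read_state()
for n in ["wrist","scene"]:
    c=bot.read_camera(n);cv2.imwrite(f"pics/{n}5.png",c["pixels"][:,:,::-1]);pickle.dump(c,open(f"{n}5.pkl","wb"))
i=cv2.imread("pics/scene5.png");a=cv2.resize(i[135:175,170:220],None,fx=8,fy=8,interpolation=cv2.INTER_CUBIC)
j=cv2.imread("pics/wrist5.png")[170:330,165:355];j=cv2.resize(j,(380,320))
cv2.imwrite("pics/c5.png",np.hstack([a,j]))
E
```

```text
time: 6.8
tool_pos: [0.4064, -0.3191, 0.0124]
tcp_rot: [-0.136, 2.157, -2.156]
wrist_force: [-1.8, 1.8, 5.5]
width: 0.564
```

View pics/c5.png

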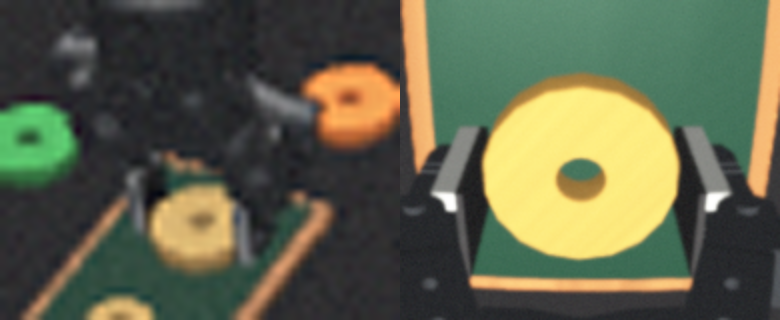

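```bash
python3 -m jog '[[0,0,2,0,40],[0,0,5,0,40],[0,0,12,0,40],[0,0,30,0,40],[0,0,60,0,40],[0,0,100,0,40],[0,0,140,0,40],[0,0,150,0,40],[0,0,150,0,40],[0,0,150,0,40]]' 50
python3 - <<'E'
from h import *
from workcell import bot
for n in ["wrist","scene"]:
    c=bot.read_camera(n);cv2.imwrite(f"pics/{n}6.png",c["pixels"][:,:,::-1]);pickle.dump(c,open(f"{n}6.pkl","wb"))
i=cv2.imread("pics/scene6.png");a=cv2.resize(i[90:170,160:240],None,fx=5,fy=5,interpolation=cv2.INTER_CUBIC)
j=cv2.imread("pics/wrist6.png")[170:330,165:355];j=cv2.resize(j,(390,400))
cv2.imwrite("pics/c6.png",np.hstack([a,j]))
E
```

```text
time: 8.15
tool_pos: [0.4052, -0.3182, 0.1598]
tcp_rot: [-0.138, 2.16, -2.155]
wrist_force: [0.7, -0.1, -2.0]
width: 0.566
```

View pics/c6.png

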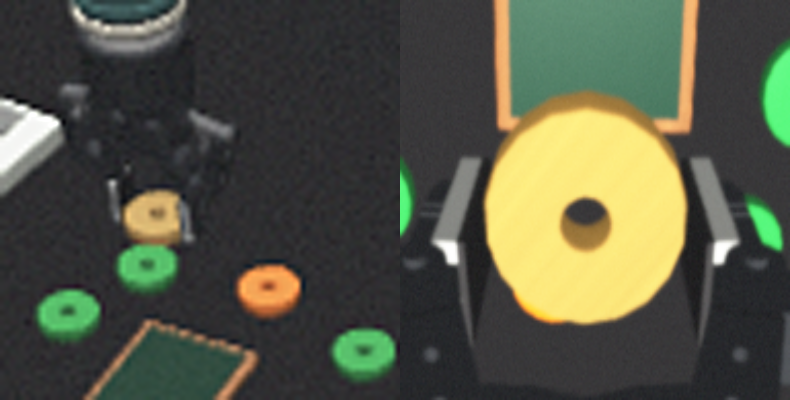

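```bash
python3 -m jog '[[20,25,5,0,40],[45,55,10,0,40],[72,90,10,0,40],[100,125,10,0,40],[128,160,10,0,40],[155,190,10,0,40],[172,212,10,0,40],[178,220,10,0,40],[178,220,10,0,40],[178,220,10,0,40]]' 50
python3 - <<'E'
from h import *
from workcell import bot
for n in ["wrist","top","scene"]:
    c=bot.read_camera(n);cv2.imwrite(f"pics/{n}7.png",c["pixels"][:,:,::-1]);pickle.dump(c,open(f"{n}7.pkl","wb"))
E
```

```text
time: 9.5
tool_pos: [0.5835, -0.1, 0.1713]
tcp_rot: [-0.136, 2.157, -2.158]
wrist_force: [-1.0, -0.2, -1.1]
width: 0.563
```

View pics/wrist7.png

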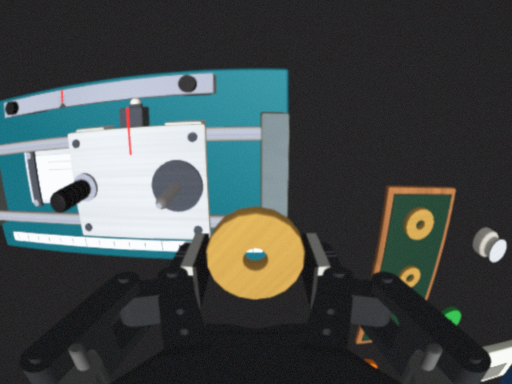

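Run:
```python
from h import *
c=pickle.load(open("wrist7.pkl","rb"));im=np.ascontiguousarray(c["pixels"][:,:,::-1])
cv2.imwrite("pics/w7c.png",cv2.resize(im[85:265,0:215],None,fx=3.3,fy=3.3,interpolation=cv2.INTER_CUBIC))
hsv=cv2.cvtColor(im,cv2.COLOR_BGR2HSV)
def circ(m,z,box):
    M=np.zeros(m.shape,np.uint8);u0,v0,u1,v1=box;M[v0:v1,u0:u1]=m[v0:v1,u0:u1]*255
    cs,_=cv2.findContours(M,cv2.RETR_EXTERNAL,cv2.CHAIN_APPROX_NONE);k=max(cs,key=cv2.contourArea);k=cv2.convexHull(k)
    p=np.array([onz(*rayf(c,*q[0]),z)[:2] for q in k],np.float32)*1000
    print(z,cv2.minEnclosingCircle(p),cv2.fitEllipse(p))
dark=((hsv[:,:,2]<115)&(hsv[:,:,1]<80)).astype(np.uint8)
circ(dark,.082,(145,150,212,220))
br=((hsv[:,:,0]>12)&(hsv[:,:,0]<28)&(hsv[:,:,1]>100)&(hsv[:,:,2]>60)).astype(np.uint8)
circ(br,.1713+.0116,(190,195,320,300)); 
red=(((hsv[:,:,0]<8)|(hsv[:,:,0]>172))&(hsv[:,:,1]>90)&(hsv[:,:,2]>90)).astype(np.uint8)
red[:,150:]=0;red[170:]=0
n,l,st,ce=cv2.connectedComponentsWithStats(red)
ex=np.array([-.127,.992])
for i in range(1,n):
    if st[i,4]>6:
        z=.078 if ce[i][0]>100 else .07
        p=onz(*rayf(c,*ce[i]),z);print("red",st[i],ce[i],p,"along",p[:2]@ex)
```

```text
0.082 ((585.5428466796875, -36.033843994140625), 21.477703094482422) ((585.9374389648438, -35.68181228637695), (40.945865631103516, 42.67096710205078), 51.08949279785156)
0.1829 ((585.8397216796875, -99.93440246582031), 25.989885330200195) ((585.6248779296875, -100.1332778930664), (49.040035247802734, 51.987815856933594), 94.79988098144531)
red [61 90  2 12 24] [61.5 95.5] [0.65483697 0.0882666  0.07      ] along 0.004396168484686708
red [126 108   6  47 125] [128.184 126.248] [0.63048636 0.0109095  0.078     ] along -0.06924953998675684
```

View pics/w7c.png

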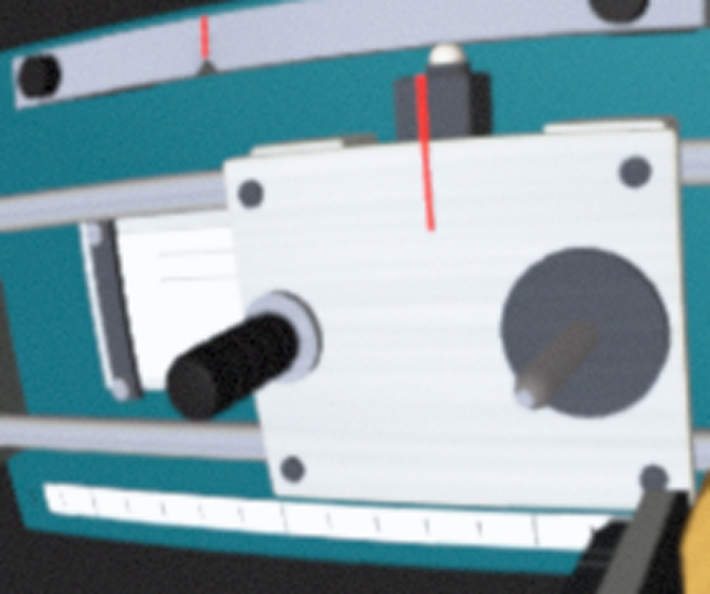

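Run:
```python
from h import *
c=pickle.load(open("wrist7.pkl","rb"))
print(onz(*rayf(c,525/3.3,85+397/3.3),.130), onz(*rayf(c,585.5/3.3,85+331/3.3),.082))
print("grip",onz(*rayf(c,193/3.3,85+385/3.3),.126))
t=pickle.load(open("top7.pkl","rb"));im=t["pixels"][:,:,::-1]
cv2.imwrite("pics/t7.png",cv2.resize(im[110:210,180:310],None,fx=6,fy=6,interpolation=cv2.INTER_CUBIC))
```

```text
[ 0.58575084 -0.03578801  0.13      ] [ 0.58632709 -0.03639782  0.082     ]
grip [0.57509891 0.05099004 0.126     ]
```

View pics/t7.png

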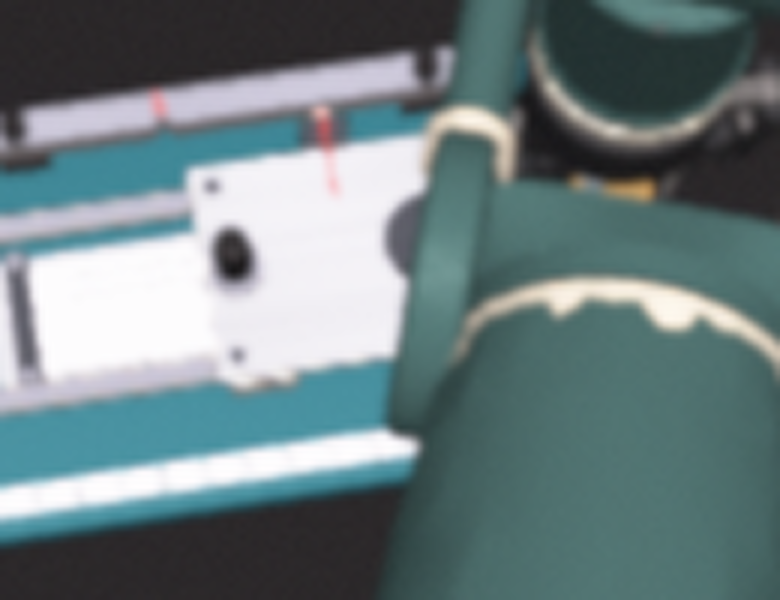

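```bash
python3 -m jog '[[0,20,0,0,40],[0,45,0,0,40],[0,60,0,0,40],[0,63.5,-5,0,40],[0,63.5,-15,0,40],[0,63.5,-25,0,40],[0,63.5,-32,0,40],[0,63.5,-35,0,40],[0,63.5,-35,0,40],[0,63.5,-35,0,40]]' 50
python3 - <<'E'
from h import *
from workcell import bot
for n in ["wrist","scene"]:
    c=bot.read_camera(n);cv2.imwrite(f"pics/{n}8.png",c["pixels"][:,:,::-1]);pickle.dump(c,open(f"{n}8.pkl","wb"))
i=cv2.imread("pics/scene8.png");a=cv2.resize(i[160:240,200:280],None,fx=5,fy=5,interpolation=cv2.INTER_CUBIC)
j=cv2.imread("pics/wrist8.png")[170:330,165:355];j=cv2.resize(j,(390,400))
cv2.imwrite("pics/c8.png",np.hstack([a,j]))
E
```

```text
time: 10.9
tool_pos: [0.5847, -0.0358, 0.1372]
tcp_rot: [-0.135, 2.156, -2.156]
wrist_force: [1.1, -0.6, -2.4]
width: 0.564
```

View pics/c8.png

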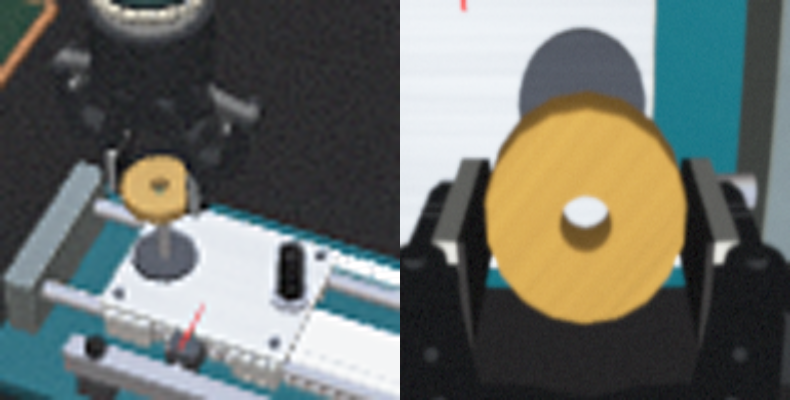

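Run:
```python
from h import *
c=pickle.load(open("wrist8.pkl","rb"));im=np.ascontiguousarray(c["pixels"][:,:,::-1]);hsv=cv2.cvtColor(im,cv2.COLOR_BGR2HSV)
from scipy.optimize import least_squares
def fit(m,box,z,r):
    M=np.zeros(m.shape,np.uint8);u0,v0,u1,v1=box;M[v0:v1,u0:u1]=m[v0:v1,u0:u1]*255
    cs,_=cv2.findContours(M,cv2.RETR_EXTERNAL,cv2.CHAIN_APPROX_NONE);k=max(cs,key=cv2.contourArea)[:,0]
    k=k[(k[:,0]>u0)&(k[:,0]<u1-1)&(k[:,1]>v0)&(k[:,1]<v1-1)]
    p=np.array([onz(*rayf(c,*q),z)[:2] for q in k])*1000
    s=least_squares(lambda a:np.hypot(p[:,0]-a[0],p[:,1]-a[1])-a[2],[585,-36,r],loss="soft_l1");print(s.x.round(2),len(k),k.min(0),k.max(0))
dark=((hsv[:,:,2]<125)&(hsv[:,:,1]<90)&(hsv[:,:,0]>90)).astype(np.uint8)
fit(dark,(210,170,300,206),.082,22)
br=((hsv[:,:,0]>12)&(hsv[:,:,0]<28)&(hsv[:,:,1]>100)&(hsv[:,:,2]>130)).astype(np.uint8)
fit(br,(200,200,302,305),.1372+.0116,25)
s=pickle.load(open("scene8.pkl","rb"))
for n,X in(("bore",(.5847,-.0358,.1485)),("tip",(.5847,-.0358,.13)),("pan",(.5847,-.0358,.082))):print(n,proj(s,X))
i2=s["pixels"][:,:,::-1];cv2.imwrite("pics/s8c.png",cv2.resize(i2[180:230,205:255],None,fx=12,fy=12,interpolation=cv2.INTER_CUBIC))
```

```text
[587.06 -34.68  20.21] 71 [225 182] [282 204]
[586.1  -36.05  24.06] 231 [207 212] [300 298]
bore (np.float64(231.31107817779127), np.float64(196.1372227245114))
tip (np.float64(231.51342088130824), np.float64(200.02482726826014))
pan (np.float64(232.02027146195286), np.float64(209.7629328982972))
```

View pics/s8c.png

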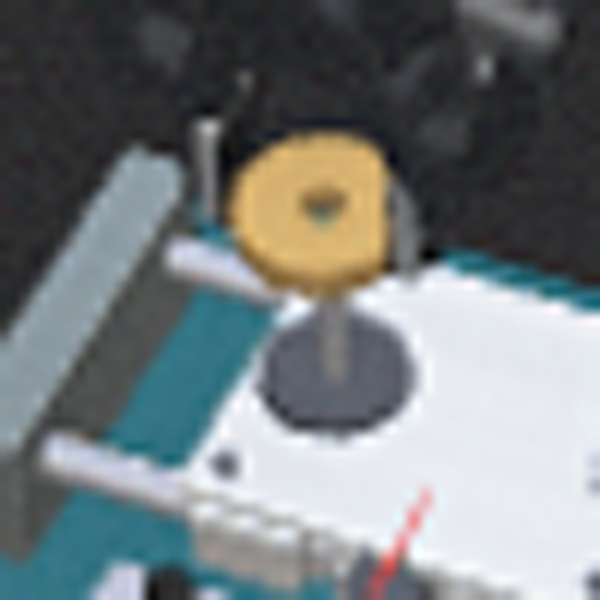

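```bash
python3 -m jog '[[0,0.8,0,0,40],[0,0.8,-2,0,40],[0,0.8,-4,0,40],[0,0.8,-6,0,40],[0,0.8,-8,0,40],[0,0.8,-10,0,40],[0,0.8,-12,0,40],[0,0.8,-14,0,40],[0,0.8,-16,0,40],[0,0.8,-16,0,40]]' 50
python3 - <<'E'
from h import *
from workcell import bot
for n in ["wrist","scene"]:
    c=bot.read_camera(n);cv2.imwrite(f"pics/{n}9.png",c["pixels"][:,:,::-1]);pickle.dump(c,open(f"{n}9.pkl","wb"))
i=cv2.imread("pics/scene9.png");a=cv2.resize(i[180:230,205:255],None,fx=8,fy=8,interpolation=cv2.INTER_CUBIC)
j=cv2.imread("pics/wrist9.png")[170:330,165:355];j=cv2.resize(j,(390,400))
cv2.imwrite("pics/c9.png",np.hstack([a,j]))
E
```

```text
time: 12.25
tool_pos: [0.5842, -0.0349, 0.1205]
tcp_rot: [-0.136, 2.157, -2.157]
wrist_force: [-0.2, 0.6, -2.8]
width: 0.562
```

View pics/c9.png

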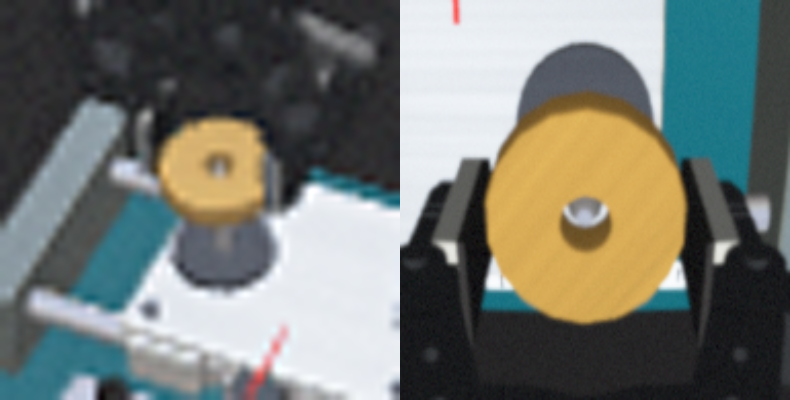

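```bash
python3 -m jog '[[0,0,-3,0,40],[0,0,-7,0,40],[0,0,-11,0,40],[0,0,-15,0,40],[0,0,-19,0,40],[0,0,-23,0,40],[0,0,-27,0,40],[0,0,-31,0,40],[0,0,-33,0,40],[0,0,-33,0,40]]' 50
python3 - <<'E'
from h import *
from workcell import bot
for n in ["wrist","scene"]:
    c=bot.read_camera(n);cv2.imwrite(f"pics/{n}10.png",c["pixels"][:,:,::-1]);pickle.dump(c,open(f"{n}10.pkl","wb"))
i=cv2.imread("pics/scene10.png");a=cv2.resize(i[180:230,205:255],None,fx=8,fy=8,interpolation=cv2.INTER_CUBIC)
j=cv2.imread("pics/wrist10.png")[170:330,165:355];j=cv2.resize(j,(390,400))
cv2.imwrite("pics/c10.png",np.hstack([a,j]))
E
```

```text
time: 13.6
tool_pos: [0.5842, -0.0349, 0.0876]
tcp_rot: [-0.136, 2.157, -2.157]
wrist_force: [-0.8, -0.8, -1.2]
width: 0.562
```

View pics/c10.png

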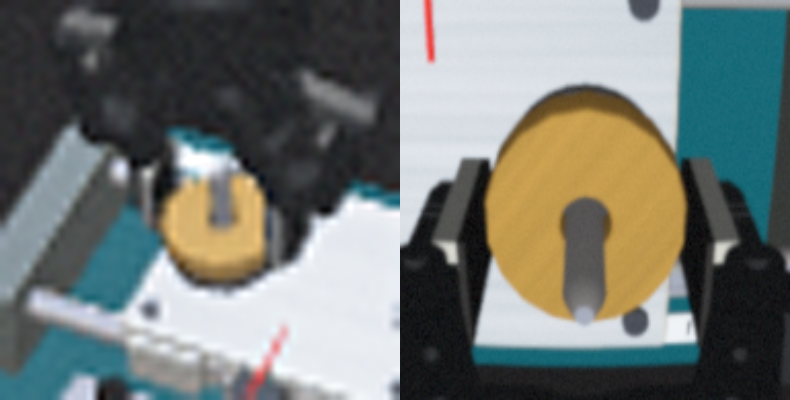

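```bash
python3 -m jog '[[0,0,-2,0,40],[0,0,-4,0,40],[0,0,-4,0,40],[0,0,-4,0,62],[0,0,-4,0,62],[0,0,-4,0,62],[0,0,-4,0,62],[0,0,15,0,62],[0,0,50,0,62],[0,0,80,0,62]]' 50
python3 - <<'E'
from h import *
from workcell import bot
for n in ["wrist","scene"]:
    c=bot.read_camera(n);cv2.imwrite(f"pics/{n}11.png",c["pixels"][:,:,::-1]);pickle.dump(c,open(f"{n}11.pkl","wb"))
i=cv2.imread("pics/scene11.png");a=cv2.resize(i[180:230,205:255],None,fx=8,fy=8,interpolation=cv2.INTER_CUBIC)
j=cv2.imread("pics/wrist11.png")[130:330,165:355];j=cv2.resize(j,(380,400))
cv2.imwrite("pics/c11.png",np.hstack([a,j]))
E
```

```text
time: 14.95
tool_pos: [0.585, -0.0349, 0.1705]
tcp_rot: [-0.134, 2.155, -2.156]
wrist_force: [0.4, -0.5, -0.3]
width: 0.723
```

View pics/c11.png

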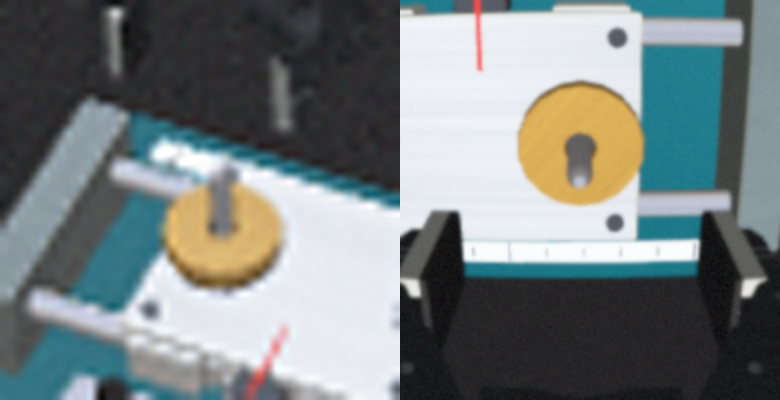

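```bash
python3 -m jog '[[-3,-30,0,0,62],[-8,-70,0,0,62],[-13,-110,0,0,62],[-20,-155,0,0,62],[-26,-200,0,0,62],[-31,-240,-30,0,58],[-33,-262,-70,0,58],[-33,-267,-105,0,58],[-33,-267,-120,0,58],[-33,-267,-120,0,58]]' 50
python3 - <<'E'
from h import *
from workcell import bot
for n in ["wrist"]:
    c=bot.read_camera(n);cv2.imwrite(f"pics/{n}12.png",c["pixels"][:,:,::-1]);pickle.dump(c,open(f"{n}12.pkl","wb"))
blobs(c,(12,90,100),(28,255,255),.022)
j=cv2.imread("pics/wrist12.png")[130:330,115:405];cv2.imwrite("pics/c12.png",cv2.resize(j,None,fx=2.4,fy=2.4))
E
```

```text
time: 16.3
tool_pos: [0.5504, -0.301, 0.0466]
tcp_rot: [-0.139, 2.159, -2.156]
wrist_force: [-0.3, 0.0, 0.4]
width: 0.676
px [261. 314.] xy 485.6 -313.9 r 17.0 ell [ 486.5 -313.8] [30.1 32. ]
px [200. 303.] xy 489.2 -270.1 r 25.7 ell [ 486.4 -270.4] [ 6.2 57.1]
px [256. 221.] xy 556.3 -300.9 r 20.7 ell [ 556.2 -301.1] [38.6 40.6]
px [265. 179.] xy 571.0 -304.1 r 53.6 ell [ 569.1 -304.6] [ 68.5 100.2]
```

View pics/c12.png

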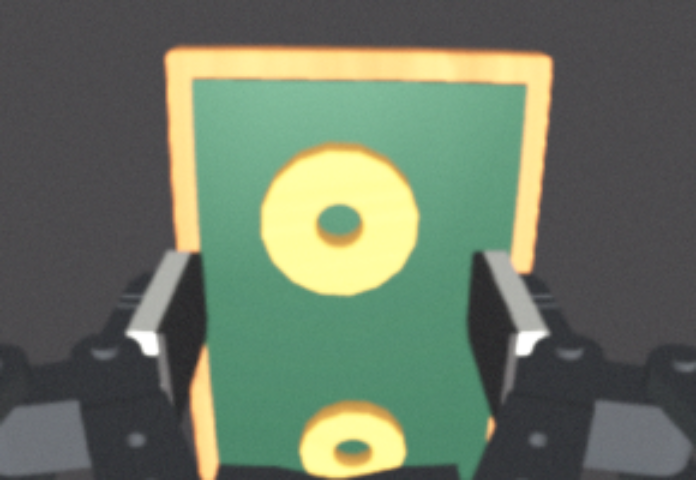

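```bash
python3 -m jog '[[4,0,-8,0,56],[4,0,-16,0,56],[4,0,-22,0,54],[4,0,-27,0,54],[4,0,-30,0,54],[4,0,-30,0,35],[4,0,-30,0,30],[4,0,-30,0,30],[4,0,-30,0,30],[4,0,-30,0,30]]' 50
python3 - <<'E'
from h import *
from workcell import bot
for n in ["wrist","scene"]:
    c=bot.read_camera(n);cv2.imwrite(f"pics/{n}13.png",c["pixels"][:,:,::-1]);pickle.dump(c,open(f"{n}13.pkl","wb"))
blobs(c,(12,90,100),(28,255,255),.022)
i=cv2.imread("pics/scene13.png");a=cv2.resize(i[160:210,150:200],None,fx=8,fy=8,interpolation=cv2.INTER_CUBIC)
j=cv2.imread("pics/wrist13.png")[130:330,165:355];j=cv2.resize(j,(380,400))
cv2.imwrite("pics/c13.png",np.hstack([a,j]))
E
```

```text
time: 17.6
tool_pos: [0.5555, -0.302, 0.018]
tcp_rot: [-0.135, 2.156, -2.157]
wrist_force: [1.1, -0.6, 1.3]
width: 0.432
px [414. 337.] xy 719.7 689.3 r 207.7 ell [730.7 690.2] [263.9 413.4]
px [380. 264.] xy 503.9 471.6 r 41.9 ell [501.8 472.4] [56.4 83.7]
px [232. 209.] xy 538.3 -66.2 r 28.6 ell [539.7 -65.4] [46.9 52.4]
px [ 92. 182.] xy 702.4 -614.0 r 57.4 ell [ 698.4 -615.3] [ 69.3 110.9]
px [183. 187.] xy 492.0 -307.0 r 130.0 ell [  67.9 -493.4] [ 241.7 1182.5]
px [213. 147.] xy 291.1 -309.4 r 25.2 ell [ 291.9 -309.9] [44.4 47.6]
```

View pics/c13.png

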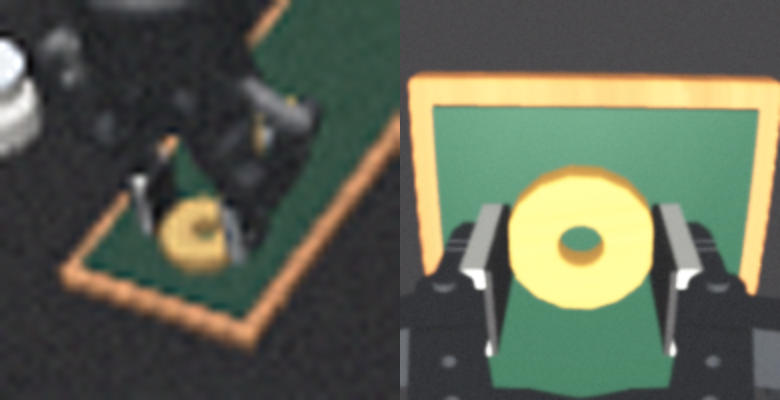

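```bash
python3 -m jog '[[0,0,2,0,30],[0,0,5,0,30],[0,0,12,0,30],[0,0,30,0,30],[0,0,60,0,30],[0,0,100,0,30],[0,0,140,0,30],[0,0,152,0,30],[0,0,152,0,30],[0,0,152,0,30]]' 50
python3 - <<'E'
from h import *
from workcell import bot
for n in ["wrist","scene"]:
    c=bot.read_camera(n);cv2.imwrite(f"pics/{n}14.png",c["pixels"][:,:,::-1]);pickle.dump(c,open(f"{n}14.pkl","wb"))
i=cv2.imread("pics/scene14.png");a=cv2.resize(i[110:170,140:200],None,fx=6.67,fy=6.67,interpolation=cv2.INTER_CUBIC)
j=cv2.imread("pics/wrist14.png")[130:330,165:355];j=cv2.resize(j,(380,400))
cv2.imwrite("pics/c14.png",np.hstack([a,j]))
E
```

```text
time: 18.95
tool_pos: [0.5541, -0.3012, 0.1677]
tcp_rot: [-0.139, 2.16, -2.156]
wrist_force: [-0.3, 0.6, -1.8]
width: 0.433
```

View pics/c14.png

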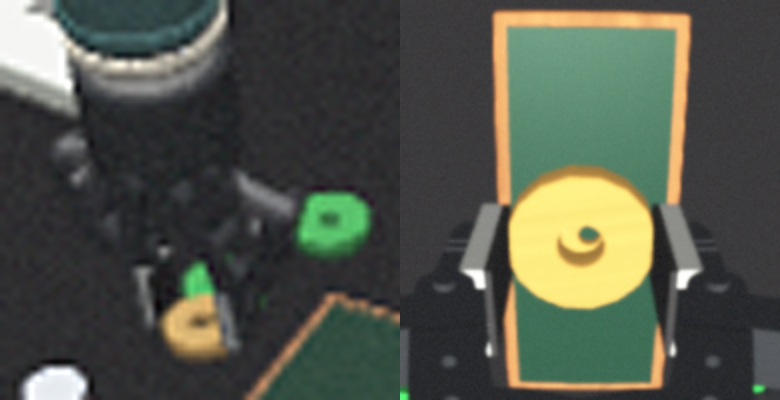

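```bash
cat >> h.py <<'E'
def fitc(c,lo,hi,box,z,r0):
    from scipy.optimize import least_squares
    im=np.ascontiguousarray(c["pixels"][:,:,::-1]);hsv=cv2.cvtColor(im,cv2.COLOR_BGR2HSV);m=cv2.inRange(hsv,lo,hi)
    M=np.zeros(m.shape,np.uint8);u0,v0,u1,v1=box;M[v0:v1,u0:u1]=m[v0:v1,u0:u1]
    cs,_=cv2.findContours(M,cv2.RETR_EXTERNAL,cv2.CHAIN_APPROX_NONE);k=max(cs,key=cv2.contourArea)[:,0]
    p=np.array([onz(*rayf(c,*q),z)[:2] for q in k])*1000
    m0=p.mean(0)
    return least_squares(lambda a:np.hypot(p[:,0]-a[0],p[:,1]-a[1])-a[2],[m0[0],m0[1],r0],loss="soft_l1").x
E
python3 - <<'E'
from h import *
c=pickle.load(open("wrist14.pkl","rb"))
for lo in(130,160):
  x=fitc(c,(12,90,lo),(28,255,255),(210,200,300,300),.1677-.0055+.010,20);print(x,x[:2]-[554.1,-301.2])
c=pickle.load(open("wrist10.pkl","rb"))
x=fitc(c,(12,90,130),(28,255,255),(200,195,302,300),.0876-.0004+.012,25);print(x,x[:2]-[584.2,-34.9])
c=pickle.load(open("wrist11.pkl","rb"))
x=fitc(c,(12,90,130),(28,255,255),(180,150,300,240),.094,25);print("large home",x)
E
```

```text
[ 556.30302794 -301.22347305   19.85366484] [ 2.20302794 -0.02347305]
[ 555.97255458 -301.26101645   19.57166949] [ 1.87255458 -0.06101645]
[586.3052883  -34.76115291  23.04051167] [2.1052883  0.13884709]
large home [585.7960596  -35.20613207  23.89176659]
```

```bash
python3 -m jog '[[3,30,0,0,30],[8,70,0,0,30],[13,115,0,0,30],[19,165,0,0,30],[25,215,0,0,30],[29,250,0,0,30],[30.5,266,-5,0,30],[30.5,266,-20,0,30],[30.5,266,-25,0,30],[30.5,266,-25,0,30]]' 50
python3 - <<'E'
from h import *
from workcell import bot
for n in ["wrist","scene"]:
    c=bot.read_camera(n);cv2.imwrite(f"pics/{n}15.png",c["pixels"][:,:,::-1]);pickle.dump(c,open(f"{n}15.pkl","wb"))
i=cv2.imread("pics/scene15.png");a=cv2.resize(i[180:230,205:255],None,fx=8,fy=8,interpolation=cv2.INTER_CUBIC)
j=cv2.imread("pics/wrist15.png")[130:330,165:355];j=cv2.resize(j,(380,400))
cv2.imwrite("pics/c15.png",np.hstack([a,j]))
E
```

```text
time: 20.3
tool_pos: [0.5849, -0.0371, 0.1433]
tcp_rot: [-0.137, 2.159, -2.158]
wrist_force: [0.1, -0.0, -0.9]
width: 0.43
```

View pics/c15.png

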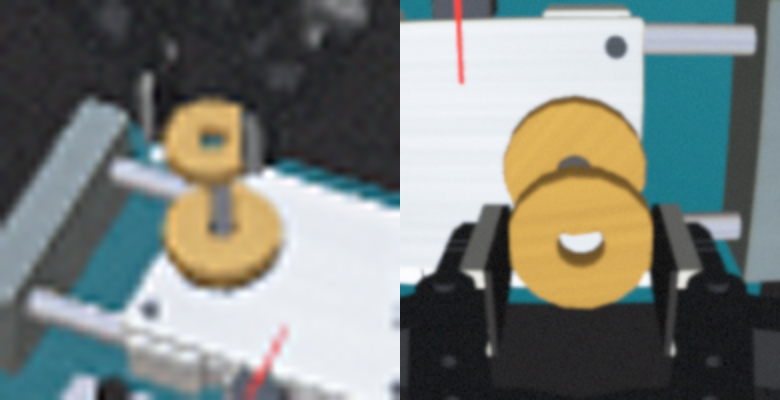

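```bash
python3 -m jog '[[-0.4,1.6,0,0,30],[-0.4,1.6,0,0,30],[-0.4,1.6,-2,0,30],[-0.4,1.6,-4,0,30],[-0.4,1.6,-6,0,30],[-0.4,1.6,-8,0,30],[-0.4,1.6,-10,0,30],[-0.4,1.6,-12,0,30],[-0.4,1.6,-14,0,30],[-0.4,1.6,-14,0,30]]' 50
python3 - <<'E'
from h import *
from workcell import bot
for n in ["wrist","scene"]:
    c=bot.read_camera(n);cv2.imwrite(f"pics/{n}16.png",c["pixels"][:,:,::-1]);pickle.dump(c,open(f"{n}16.pkl","wb"))
i=cv2.imread("pics/scene16.png");a=cv2.resize(i[180:230,205:255],None,fx=8,fy=8,interpolation=cv2.INTER_CUBIC)
j=cv2.imread("pics/wrist16.png")[130:330,165:355];j=cv2.resize(j,(380,400))
cv2.imwrite("pics/c16.png",np.hstack([a,j]))
E
```

```text
time: 21.65
tool_pos: [0.5853, -0.0343, 0.1305]
tcp_rot: [-0.136, 2.157, -2.157]
wrist_force: [-0.4, 0.0, -0.5]
width: 0.429
```

View pics/c16.png

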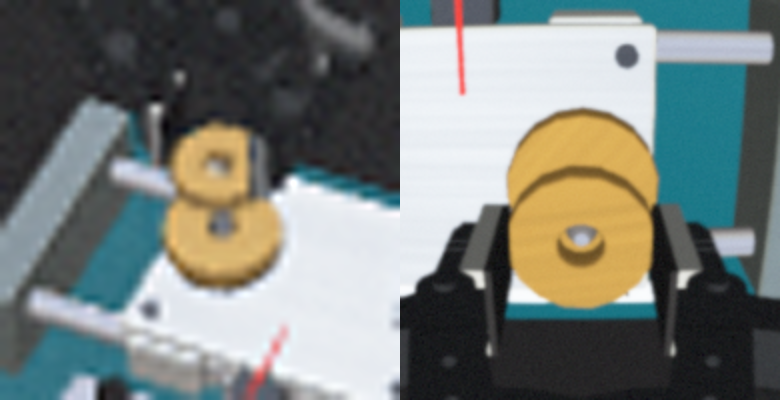

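```bash
python3 -m jog '[[-0.6,-0.3,-3,0,30],[-0.6,-0.3,-6,0,30],[-0.6,-0.3,-10,0,30],[-0.6,-0.3,-14,0,30],[-0.6,-0.3,-18,0,30],[-0.6,-0.3,-22,0,30],[-0.6,-0.3,-25,0,30],[-0.6,-0.3,-27,0,30],[-0.6,-0.3,-27,0,30],[-0.6,-0.3,-27,0,30]]' 50
python3 - <<'E'
from h import *
from workcell import bot
for n in ["wrist","scene"]:
    c=bot.read_camera(n);cv2.imwrite(f"pics/{n}17.png",c["pixels"][:,:,::-1]);pickle.dump(c,open(f"{n}17.pkl","wb"))
i=cv2.imread("pics/scene17.png");a=cv2.resize(i[180:230,205:255],None,fx=8,fy=8,interpolation=cv2.INTER_CUBIC)
j=cv2.imread("pics/wrist17.png")[130:330,165:355];j=cv2.resize(j,(380,400))
cv2.imwrite("pics/c17.png",np.hstack([a,j]))
E
```

```text
time: 23.0
tool_pos: [0.585, -0.0346, 0.1039]
tcp_rot: [-0.135, 2.156, -2.156]
wrist_force: [0.5, 0.0, -0.5]
width: 0.429
```

View pics/c17.png

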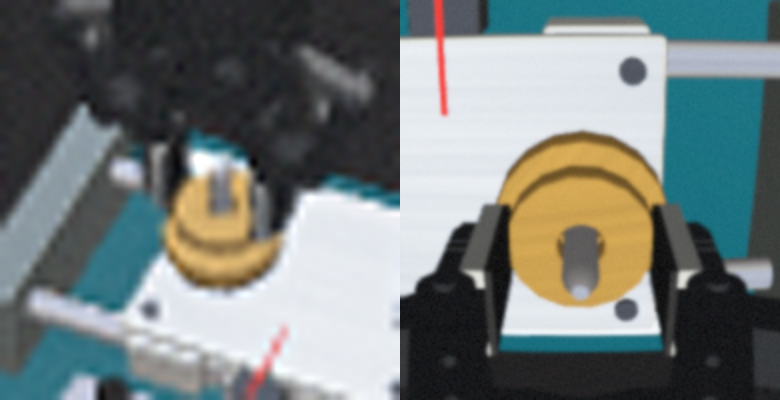

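Threaded and about 4 mm above the large ring. I lower 2 mm, release and rise.

```bash
python3 -m jog '[[0,0,-1,0,30],[0,0,-2,0,30],[0,0,-2,0,30],[0,0,-2,0,56],[0,0,-2,0,56],[0,0,-2,0,56],[0,0,-2,0,56],[0,0,10,0,56],[0,0,35,0,56],[0,0,60,0,56]]' 50
python3 - <<'E'
from h import *
from workcell import bot
for n in ["wrist","scene"]:
    c=bot.read_camera(n);cv2.imwrite(f"pics/{n}18.png",c["pixels"][:,:,::-1]);pickle.dump(c,open(f"{n}18.pkl","wb"))
i=cv2.imread("pics/scene18.png");a=cv2.resize(i[180:230,205:255],None,fx=8,fy=8,interpolation=cv2.INTER_CUBIC)
j=cv2.imread("pics/wrist18.png")[130:330,165:355];j=cv2.resize(j,(380,400))
cv2.imwrite("pics/c18.png",np.hstack([a,j]))
E
```

```text
time: 24.35
tool_pos: [0.585, -0.0346, 0.1652]
tcp_rot: [-0.135, 2.156, -2.156]
wrist_force: [0.4, -0.5, 0.4]
width: 0.652
```

View pics/c18.png

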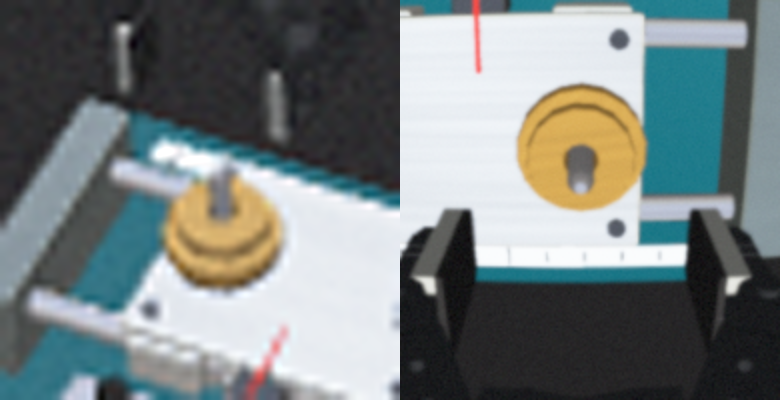

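View pics/wrist18.png

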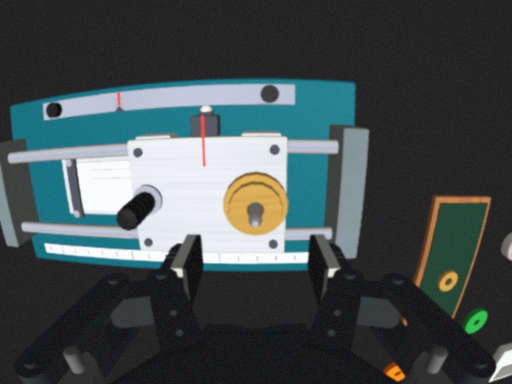

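```bash
python3 -m jog '[[-3,25,0,0,56],[-7,50,0,0,56],[-11,78,0,0,56],[-12,88,0,0,56],[-12,89,0,0,56],[-12,89,-10,0,56],[-12,89,-18,0,56],[-12,89,-22,0,56],[-12,89,-22,0,56],[-12,89,-22,0,56]]' 50
python3 - <<'E'
from h import *
from workcell import bot
for n in ["wrist","scene"]:
    c=bot.read_camera(n);cv2.imwrite(f"pics/{n}19.png",c["pixels"][:,:,::-1]);pickle.dump(c,open(f"{n}19.pkl","wb"))
E
```

```text
time: 25.7
tool_pos: [0.5731, 0.0543, 0.1419]
tcp_rot: [-0.135, 2.156, -2.156]
wrist_force: [-1.1, 0.4, -0.1]
width: 0.655
```

View pics/wrist19.png

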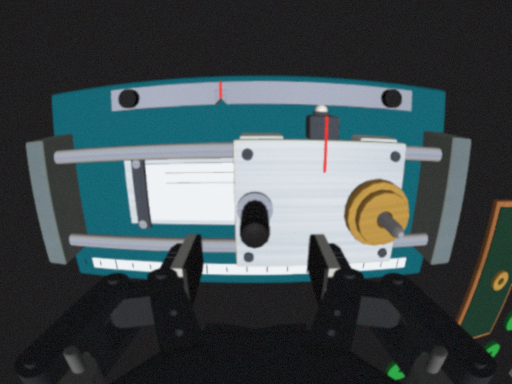

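```bash
cat > red.py <<'E'
from h import *
def reds(c):
    im=np.ascontiguousarray(c["pixels"][:,:,::-1]);hsv=cv2.cvtColor(im,cv2.COLOR_BGR2HSV)
    red=(((hsv[:,:,0]<8)|(hsv[:,:,0]>172))&(hsv[:,:,1]>90)&(hsv[:,:,2]>80)).astype(np.uint8);red[185:]=0
    n,l,st,ce=cv2.connectedComponentsWithStats(red);r=[(st[i,4],ce[i]) for i in range(1,n) if st[i,4]>6];r.sort(key=lambda a:a[0])
    ex=np.array([-.127,.992]);out=[]
    for (A,q),z in zip(r[-2:],(.07,.078)):
        p=onz(*rayf(c,*q),z);out.append(p[:2]@ex);print(A,q.round(1),p.round(4))
    print("bar-carriage mm",(out[0]-out[1])*1000)
E
python3 - <<'E'
from red import *
for n in(18,19):reds(pickle.load(open(f"wrist{n}.pkl","rb")))
E
python3 -m jog '[[0,0,-6,0,56],[0,0,-13,0,56],[0,0,-20,0,56],[0,0,-26,0,56],[0,0,-32,0,56],[0,0,-37,0,56],[0,0,-40,0,56],[0,0,-42,0,56],[0,0,-42,0,56],[0,0,-42,0,56]]' 40;  python3 - <<'E'
from h import *
from workcell import bot
for n in ["wrist","scene"]:
    c=bot.read_camera(n);cv2.imwrite(f"pics/{n}20.png",c["pixels"][:,:,::-1]);pickle.dump(c,open(f"{n}20.pkl","wb"))
i=cv2.imread("pics/scene20.png");a=cv2.resize(i[180:240,215:295],None,fx=5,fy=6.67,interpolation=cv2.INTER_CUBIC)
j=cv2.imread("pics/wrist20.png")[130:330,165:355];j=cv2.resize(j,(380,400))
cv2.imwrite("pics/c20.png",np.hstack([a,j]))
E
```

```text
35 [118.2  98. ] [0.6551 0.0885 0.07  ]
150 [202.7 135.3] [0.6308 0.0113 0.078 ]
bar-carriage mm 73.56499066871294
48 [220.   89.5] [0.6546 0.0889 0.07  ]
199 [325.5 139.2] [0.6301 0.0116 0.078 ]
bar-carriage mm 73.55144580551969
time: 27.05
tool_pos: [0.5731, 0.0544, 0.1]
tcp_rot: [-0.135, 2.156, -2.156]
wrist_force: [-0.3, 0.4, -0.3]
width: 0.656
```

View pics/c20.png

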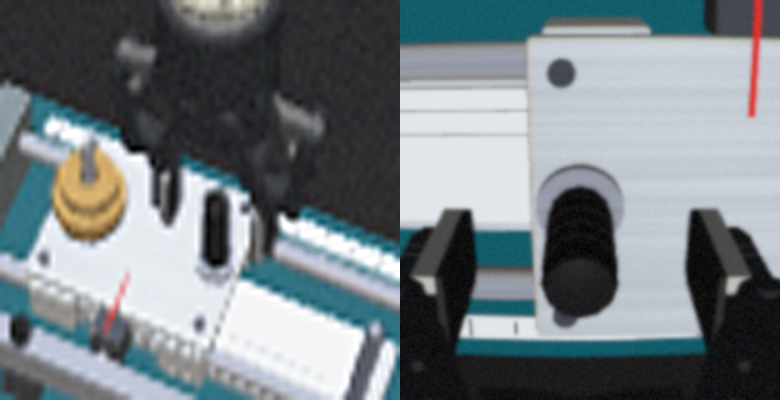

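```bash
python3 -m jog '[[0,0,0,0,40],[0,0,0,0,25],[0,0,0,0,20],[0,0,0,0,10],[0,0,0,0,10],[0,0,0,0,10],[0,0,0,0,10],[0,0,0,0,10],[0,0,0,0,10],[0,0,0,0,10]]' 40;  python3 - <<'E'
from red import *
from workcell import bot
for n in ["wrist","scene"]:
    c=bot.read_camera(n);cv2.imwrite(f"pics/{n}21.png",c["pixels"][:,:,::-1]);pickle.dump(c,open(f"{n}21.pkl","wb"))
    if n=="wrist":reds(c)
i=cv2.imread("pics/scene21.png");a=cv2.resize(i[180:240,215:295],None,fx=5,fy=6.67,interpolation=cv2.INTER_CUBIC)
j=cv2.imread("pics/wrist21.png")[130:330,165:355];j=cv2.resize(j,(380,400))
cv2.imwrite("pics/c21.png",np.hstack([a,j]))
E
```

```text
time: 28.4
tool_pos: [0.5729, 0.0545, 0.0999]
tcp_rot: [-0.136, 2.157, -2.156]
wrist_force: [-1.4, 0.5, 2.6]
width: 0.196
69 [211.7  84.8] [0.6549 0.089  0.07  ]
282 [343.3 147.3] [0.6303 0.0115 0.078 ]
bar-carriage mm 73.75827668434404
```

View pics/c21.png

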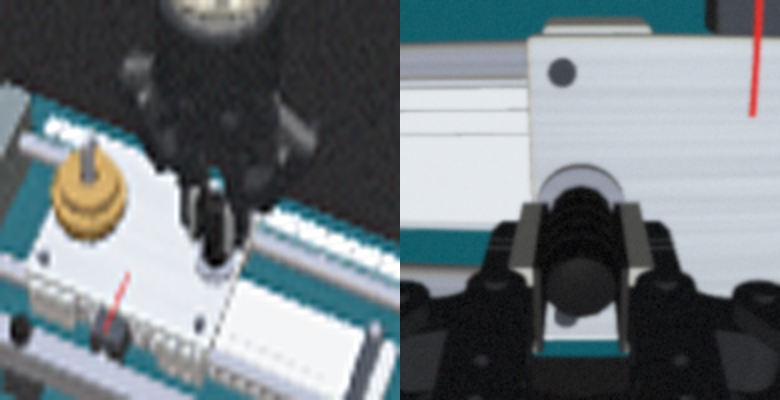

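Run:
```python
from h import *
c=pickle.load(open("wrist19.pkl","rb"))
for a,b,z in(((128,98),(392,98),.078),((247,154),(395,156.5),.078),((248,257),(382,253),.078)):
    p=onz(*rayf(c,*b),z);q=onz(*rayf(c,*a),z);d=q-p;print(p,q,np.linalg.norm(d),np.degrees(np.arctan2(d[1],d[0])))
```

```text
[ 0.66845454 -0.03363515  0.078     ] [0.64386624 0.15415552 0.078     ] 0.18939356314886502 97.45956600044512
[ 0.62636295 -0.04462204  0.078     ] [0.61227571 0.06441266 0.078     ] 0.10994095685294275 97.36181059873395
[ 0.54681389 -0.05526224  0.078     ] [0.5329216  0.05424959 0.078     ] 0.11038947735726327 97.22972329142107
```

```bash
python3 -m jog '[[-0.5,4,0,0,10],[-1.5,12,0,0,10],[-2.6,20,0,0,10],[-3.6,28,0,0,10],[-4.6,36,0,0,10],[-5.7,44,0,0,10],[-6.7,52,0,0,10],[-7.6,59,0,0,10],[-8.1,63,0,0,10],[-8.1,63,0,0,10]]' 40;  python3 - <<'E'
from red import *
from workcell import bot
print(bot.read_state()["wrist_force"])
for n in ["wrist","scene"]:
    c=bot.read_camera(n);cv2.imwrite(f"pics/{n}22.png",c["pixels"][:,:,::-1]);pickle.dump(c,open(f"{n}22.pkl","wb"))
    if n=="wrist":reds(c)
E
```

```text
time: 29.75
tool_pos: [0.5646, 0.1176, 0.0999]
tcp_rot: [-0.136, 2.157, -2.156]
wrist_force: [-3.2, -0.9, 4.8]
width: 0.194
[-3.21114658 -0.90883374  4.81279612]
76 [324.4  85.6] [0.6549 0.0891 0.07  ]
276 [343.3 147.1] [0.6221 0.0747 0.078 ]
bar-carriage mm 10.103335927444828
```

View pics/wrist22.png

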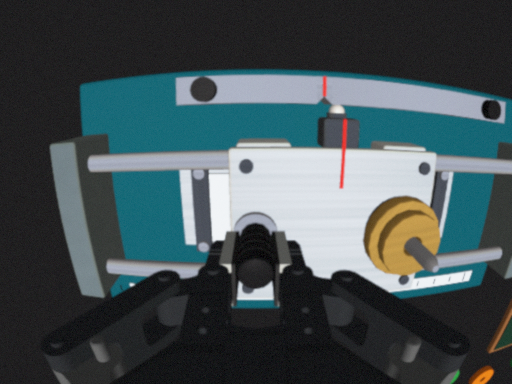

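```bash
python3 -m jog '[[-0.1,1,0,0,10],[-0.3,2,0,0,10],[-0.4,3,0,0,10],[-0.5,4,0,0,10],[-0.6,5,0,0,10],[-0.8,6,0,0,10],[-0.9,7,0,0,10],[-0.9,7,0,0,10],[-0.9,7,0,0,10],[-0.9,7,0,0,10]]' 40;  python3 - <<'E'
from red import *
from workcell import bot
for n in ["wrist"]:
    c=bot.read_camera(n);cv2.imwrite(f"pics/{n}23.png",c["pixels"][:,:,::-1]);pickle.dump(c,open(f"{n}23.pkl","wb"));reds(c)
E
python3 -m jog '[[-0.1,0.5,0,0,10],[-0.1,1,0,0,10],[-0.2,1.5,0,0,10],[-0.2,2,0,0,10],[-0.2,2,0,0,10],[-0.2,2,0,0,10],[-0.2,2,0,0,10],[-0.2,2,0,0,10],[-0.2,2,0,0,10],[-0.2,2,0,0,10]]' 40;  python3 - <<'E'
from red import *
from workcell import bot
for n in ["wrist"]:
    c=bot.read_camera(n);cv2.imwrite(f"pics/{n}24.png",c["pixels"][:,:,::-1]);pickle.dump(c,open(f"{n}24.pkl","wb"));reds(c)
cv2.imwrite("pics/c24.png",cv2.resize(c["pixels"][60:200,250:430,::-1],None,fx=4,fy=4,interpolation=cv2.INTER_CUBIC))
E
```

```text
time: 31.1
tool_pos: [0.5637, 0.1249, 0.0999]
tcp_rot: [-0.136, 2.158, -2.156]
wrist_force: [-3.0, 0.2, 5.1]
width: 0.194
80 [336.5  86.5] [0.6548 0.0892 0.07  ]
276 [343.3 147.2] [0.6211 0.0819 0.078 ]
bar-carriage mm 2.931335557123387
time: 32.4
tool_pos: [0.5633, 0.1275, 0.0999]
tcp_rot: [-0.136, 2.159, -2.155]
wrist_force: [-3.5, 2.8, 5.3]
width: 0.195
61 [341.   86.6] [0.6548 0.0892 0.07  ]
276 [343.4 147. ] [0.6209 0.0846 0.078 ]
bar-carriage mm 0.2580361051153076
```

View pics/c24.png

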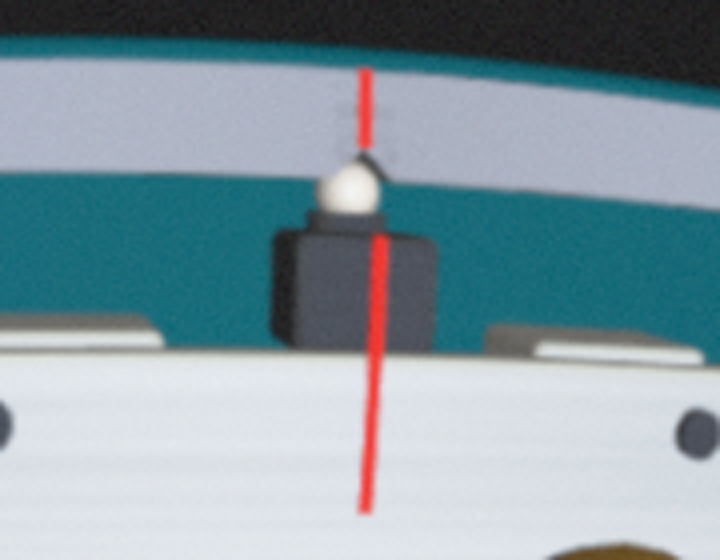

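Vision reads 0.26 mm from the line, and the ball now pulls the tool forward by 3 N. I'll slacken the fingers slightly so the spring can centre the carriage, then measure.

```bash
python3 -m jog '[[0,0,0,0,20],[0,0,0,0,20],[0,0,0,0,20],[0,0,0,0,20],[0,0,0,0,20],[0,0,0,0,20],[0,0,0,0,20],[0,0,0,0,20],[0,0,0,0,20],[0,0,0,0,20]]' 40;  python3 - <<'E'
from red import *
from workcell import bot
for n in ["wrist","wrist"]:
    c=bot.read_camera(n);cv2.imwrite(f"pics/{n}25.png",c["pixels"][:,:,::-1]);pickle.dump(c,open(f"{n}25.pkl","wb"));reds(c)
cv2.imwrite("pics/c25.png",np.vstack([cv2.resize(c["pixels"][60:150,250:430,::-1],None,fx=3.5,fy=3.5,interpolation=cv2.INTER_CUBIC),cv2.resize(c["pixels"][210:290,165:345,::-1],None,fx=3.5,fy=3.5,interpolation=cv2.INTER_CUBIC)]))
E
```

```text
time: 33.7
tool_pos: [0.5635, 0.1265, 0.0997]
tcp_rot: [-0.136, 2.157, -2.156]
wrist_force: [0.9, 4.3, -2.9]
width: 0.236
77 [339.5  86.6] [0.6549 0.0891 0.07  ]
277 [341.6 146.8] [0.6211 0.0847 0.078 ]
bar-carriage mm 0.10594352266191706
79 [339.5  86.6] [0.6548 0.0891 0.07  ]
276 [341.6 147. ] [0.6209 0.0847 0.078 ]
bar-carriage mm 0.10596140951250367
```

View pics/c25.png

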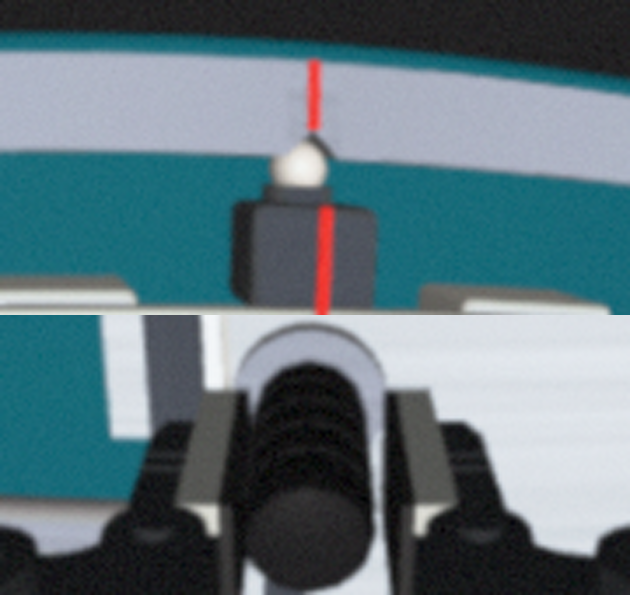

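The post leans on the leading pad with about 4 N, so the spring still wants to go forward. I follow it by about 1 mm with the fingers slack.

```bash
python3 -m jog '[[0,0.3,0,0,20],[-0.1,0.6,0,0,20],[-0.1,1,0,0,20],[-0.1,1,0,0,20],[-0.1,1,0,0,20],[-0.1,1,0,0,20],[-0.1,1,0,0,20],[-0.1,1,0,0,20],[-0.1,1,0,0,20],[-0.1,1,0,0,20]]' 40;  python3 - <<'E'
from red import *
from workcell import bot
for n in ["wrist"]:
    c=bot.read_camera(n);cv2.imwrite(f"pics/{n}26.png",c["pixels"][:,:,::-1]);pickle.dump(c,open(f"{n}26.pkl","wb"));reds(c)
cv2.imwrite("pics/c26.png",np.vstack([cv2.resize(c["pixels"][60:150,250:430,::-1],None,fx=3.5,fy=3.5,interpolation=cv2.INTER_CUBIC),cv2.resize(c["pixels"][210:290,165:345,::-1],None,fx=3.5,fy=3.5,interpolation=cv2.INTER_CUBIC)]))
E
```

```text
time: 35.05
tool_pos: [0.5636, 0.1274, 0.0998]
tcp_rot: [-0.136, 2.156, -2.156]
wrist_force: [-0.6, 0.5, 0.3]
width: 0.236
77 [340.5  87.4] [0.6546 0.0893 0.07  ]
270 [343.  147.5] [0.6208 0.0847 0.078 ]
bar-carriage mm 0.3046210211073387
```

View pics/c26.png

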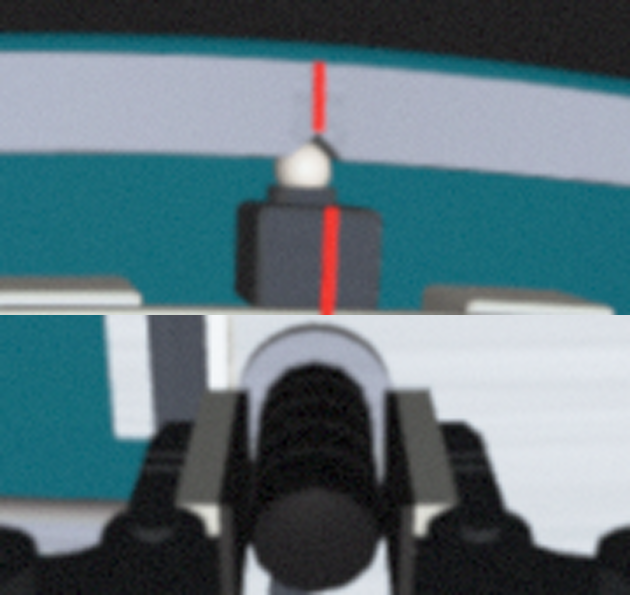

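The post is now free, with zero force and visible gaps on both sides. The carriage hasn't followed the arm, so it is seated. Centring matches the gripped view (343.0 against 343.3 px), so I re-grip.

```bash
python3 -m jog '[[0,0,0,0,18],[0,0,0,0,16],[0,0,0,0,12],[0,0,0,0,10],[0,0,0,0,10],[0,0,0,0,10],[0,0,0,0,10],[0,0,0,0,10],[0,0,0,0,10],[0,0,0,0,10]]' 40;  python3 - <<'E'
from red import *
from workcell import bot
for n in ["wrist","scene","top"]:
    c=bot.read_camera(n);cv2.imwrite(f"pics/{n}27.png",c["pixels"][:,:,::-1]);pickle.dump(c,open(f"{n}27.pkl","wb"))
    if n=="wrist":reds(c)
s=bot.read_state();print(s["wrist_force"],s["tool_pos"],s["width"])
E
```

```text
time: 36.35
tool_pos: [0.5635, 0.1276, 0.0999]
tcp_rot: [-0.136, 2.157, -2.156]
wrist_force: [-1.9, 3.1, 3.7]
width: 0.195
60 [341.   87.5] [0.6546 0.0892 0.07  ]
270 [343.2 147.4] [0.6209 0.0847 0.078 ]
bar-carriage mm 0.14909503334334298
[-3.28180503  4.96558418  3.05642548] [0.56351269 0.12761452 0.09987657] 0.19687648389807524
```

View pics/wrist27.png

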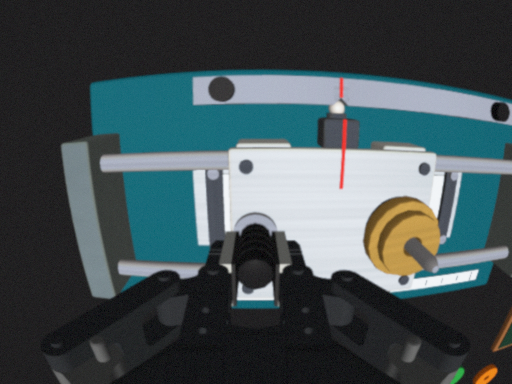

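View pics/scene27.png

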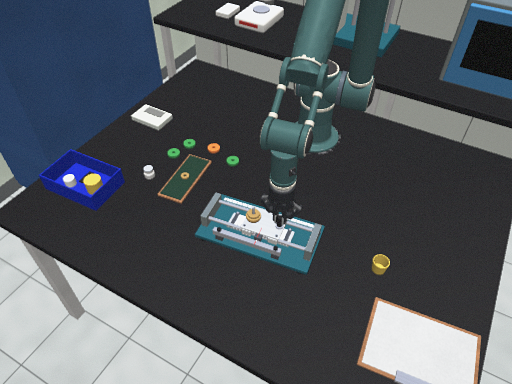

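```bash
python3 -m jog '[[0,0.3,0,0,10],[-0.1,0.5,0,0,10],[-0.1,0.5,0,0,10],[-0.1,0.5,0,0,10],[-0.1,0.5,0,0,10],[-0.1,0.5,0,0,10],[-0.1,0.5,0,0,10],[-0.1,0.5,0,0,10],[-0.1,0.5,0,0,10],[-0.1,0.5,0,0,10]]' 40;  python3 - <<'E'
from red import *
from workcell import bot
c=bot.read_camera("wrist");reds(c);cv2.imwrite("pics/wrist28.png",c["pixels"][:,:,::-1])
c=bot.read_camera("scene");cv2.imwrite("pics/c28.png",cv2.resize(c["pixels"][185:265,200:320,::-1],None,fx=6,fy=6,interpolation=cv2.INTER_CUBIC))
for _ in range(3):
    s=bot.read_state();print(s["time"],s["wrist_force"].round(1),s["tool_pos"].round(4),s["width"]);bot.read_camera("top")
E
```

```text
time: 37.75
tool_pos: [0.5635, 0.1276, 0.0999]
tcp_rot: [-0.136, 2.156, -2.157]
wrist_force: [-2.2, 0.3, 5.9]
width: 0.193
61 [341.   87.5] [0.6546 0.0892 0.07  ]
271 [343.2 147.6] [0.6208 0.0847 0.078 ]
bar-carriage mm 0.17154291976613328
37.85 [-2.3  1.   4.3] [0.5635 0.1276 0.0999] 0.1988957949713511
37.9 [-2.4  0.5  5.3] [0.5636 0.1276 0.0999] 0.19662579036883454
37.95 [-3.1  1.5  4.9] [0.5635 0.1277 0.0999] 0.19638717635415165
```

View pics/c28.png

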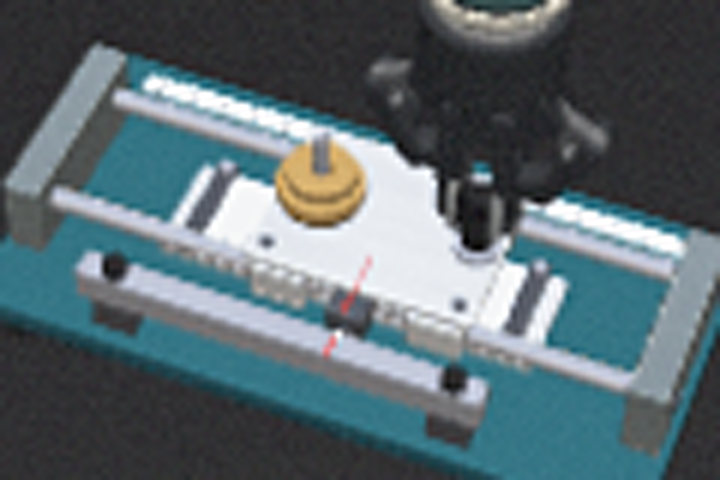

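The carriage stayed in the notch, its red line meets the bar's, and the force along the rods is down to about 1 N. Handing in.

```bash
python3 -c "
from workcell import bot
print(bot.finish_job())"
```

```text
the job is handed in; nothing more can be done
None
```

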